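# Refit the sweeps tray of a downdraught filing box

## Robot

A 6-joint arm with a two-finger parallel gripper is mounted at the origin on the work surface. World frame = base frame: x ahead of the robot, y to its left, z up, the work surface at z = 0. Lengths are in mm, angles in rad, forces in N, time in s.
With the tool pointing down it reaches from about 350 to 775 mm from the base axis. Payload 7.3 kg.
Tool frame: the origin (TCP) lies between the finger pads; the fingertips stand 14 mm ahead of it and the grasp point (between the pads) lies 5 mm behind it; y points along the fingers, z is the direction in which the jaws open and shut, and the axes are right-handed (so a half turn about y gives the same grasp; the last joint's range is limited). The gripper opens to 92 mm and grips with 3 to 60 N. Pads are 19 mm wide; open, the fingers measure 130 mm over their backs; the gripper's body (75 mm by 190 mm) begins 47 mm behind the grasp point.
Start: joints at [-1.321, 0.342, 1.524, -0, 1.275, -0.146], TCP at [202.435, -484.421, 240.741] pointing down, gripper open.
Joint ranges: [-2.53, 2.53], [-0.77, 2.02], [0.04, 2.7], [-1, 4.14], [0.28, 2.66], [-3.11, 3.11]. Speed limits (rad/s): [2.57, 2.57, 3.14, 3.14, 3.14, 3.14].

## Interface

Orientations are given as [roll, pitch, yaw] about the fixed x, y, z axes, in that order (R = Rz(yaw) Ry(pitch) Rx(roll)).
In Python, from plant import bot, vision, order gives the robot as it stands.
- The arm moves only by the tool apply_moves, never from a script. Its argument "rows" is a list of rows, each a list of 3 entries, a list of its own where there are three numbers: the shift along the tool's x, y, z in cm, then the turn about the tool's y in rad, then the finger opening in cm, from 0 to 9.18. A call has 1 to 5 rows; each row is the pose to reach, as a shift and turn from the pose measured when the call began, along the tool's axes at that moment; what a row does not reach only later rows make up. A row lasts 1/8 s, in which the tool goes at most 62.5 mm and 10.7 degrees, less where a joint would pass 70% of its speed; a pose out of reach is approached as far as the arm can. A call with a gripper value outside its range is refused whole. The fingers move at their own pace and stop on an object; the grip force is fixed at half the most. Time passes only in rows, so rows that repeat a pose let the fingers close. It gives the time, the measured TCP pose, the force and the opening at its end, in the units of the state.
- bot.get_obs(): the state, without advancing time (a new reading comes with each control period).
- vision.capture(name): name is "scene" or "side" or "wrist"; returns the picture (384x512x3 uint8, red, green, blue); there is no depth.
- vision.camera_info(name): a dict with "mtx" (3x3 intrinsics, pixels), "rvec" (rotation vector, rad) and "tvec" (3), from world to camera coordinates, as OpenCV has them. Camera axes: x right, y down, z forward; pixel columns grow to the right and rows downward; lengths in mm; the calibration is good to about 2 mm. A picture is of the moment at which its call begins: read the wrist's pose just before it. camera_info takes no time and is no camera call; for the wrist camera it gives the pose at the moment of the call.
- order.close_job(): hands the job in, once; it reports no verdict.
The state is a dict: "time": time; "joint_positions": joint angles; "dq": joint speeds; "tau": joint torques, N m; "tool_pos": TCP position; "tcp_rot": TCP orientation; "contact_force": force on the tool from outside, world axes, zero at the start; "moment": the same for the moment, N m; "grip_width": finger opening in mm.
Only numpy, scipy, OpenCV 4.12 (cv2) and the standard library are available. Lean on these libraries where they do the work, as an engineer would, in place of code of your own. Each camera call takes 0.05 s, during which the arm holds its last target.

## Task

The sweeps tray of the filing box has come back from weighing with its carrying lid still clipped on. Pinch the lid's two green tabs together to free it, lift it off and lay it flat on the bench, tabs up, set down rather than dropped; then slide the open tray into the slot under the filing box until its front panel sits flush against the face of the box, and let go. Do not disturb the things on the soldering board.

Things in the scene. Friction and masses are not known exactly. Their poses are not given: they have to be found in the camera images.
- filing_box: Fixed cream downdraught filing box. Origin on the bench under the middle of its front face; x points into the box (the way the tray goes in), z up. 220 wide (y). x 0 to 200: low hood 74 high, perforated steel deck on top with a wooden bench pin (x 62 to 170, top z 92). x 200 to 300: fan housing 165 high with a spigot to 210. The tray is home at x 75, y 0, yaw 0 in this frame.
- mouth (a point): Middle of the tray slot in the front face of filing_box, at its x 0, y 0, z 21; same axes. The bay behind it, under the hood, is open to the front and has no floor of its own: the tray runs on the bench. 142 wide at the face, flaring in to 124 from x 14 on (tray pan: 120), 42 high, 200 deep. Nothing inside stops the tray; its wider front panel stops against the face.
- tray: Loose steel sweeps tray, 0.25 to 0.5 kg, on the bench. Origin at the middle of the pan's underside; +x is the nose that enters first, z up. Pan x -75 to 75, 120 wide, 30 high; long rims turned inwards 9 mm. Cream front panel, 4 thick, at x -79 to -75, 160 wide, z 2 to 46. Beyond it, at -x, the U-shaped pull. With the lid on it is too tall for the bay.
- pull (a point): Middle of the aluminium cross bar of the tray's pull, at tray x -129, y 0, z 19; axes as the tray. Upright flat bar: 6 thick (x), 70 long (y), 22 tall (tray z 8 to 30). Two 6 mm wide arms at y -32 and 32 join it to the front panel; the open gap between bar and panel is 47 (x) by 58 (y).
- lid: Loose white plastic lid, 0.1 kg, clipped on the tray: starts at tray x 0, y 0, z 22, same yaw, 2 mm of play. Origin at the middle of its underside; 146 long (x), 116 wide (y), z up. Plate z 8 to 12 over an 8 mm skirt, on which it stands flat. Under each green tab a tongue reaches 5 mm under the tray's rim: pinch both tabs fully and it lifts straight off, else the tray comes along.
- pinch (a point): Point midway between the lid's two upright green tabs, at lid x 0, y 0, z 26; axes as the lid. Tabs: z 12 to 38, 30 long (x), 7 thick (y). Their outer faces are 60 mm apart along y when sprung out, 46 mm when fully pinched. They also serve as the lid's handle.
- tab_left (a joint): Inward travel (m) of the tab on the lid's +y side: 0 sprung out and latched, free of the rim from 0.0055 on, 0.007 fully in (stop). Spring force 2.1 N at 0, 4.6 N fully in; it springs back when let go.
- tab_right (a joint): The same for the tab on the lid's -y side.
- solder_board: Bystander, fixed: tan fibre soldering board 150 (x) x 320 (y) x 12 mm, origin at the middle of its underside. Three loose things stand on it.
- third_hand: Bystander: soldering third hand, stepped black round base 84 mm across, cross-lock tweezers leaning out along its +x to 120 mm from its axis, 160 mm high. Origin at the middle of its underside.
- charcoal: Bystander: black charcoal block 75 x 55 x 36 mm, origin at the middle of its underside.
- flux_bottle: Bystander: blue flux bottle, green band, white cap, 56 mm across, 135 mm tall, origin at the middle of its underside.
Mind the look-alikes: they are no part of the job. What is shaped like the tray but orange or purple is not meant.

How it is judged:
By the outcome, as a careful person would: the job done as asked, in the order asked, and still so for the second after the job is handed in, with the robot touching nothing.
It also fails if it takes over 64 s, if anything falls off the work surface, if the arm or the gripper's body presses on something with over 40 N, if the wrist force passes 120 N, or if a joint passes its speed limit or range.

## Working session

There is one attempt and no reset: what is moved stays moved. The work goes in short steps, Python scripts to look and compute and a tool call to move; the robot and the scene stay as the last step left them, time stands still between calls to the robot, and variables do not carry over. Pictures are saved under pics/ and viewed, and the job is handed in when it is done.

Besides the shell and the picture viewer there is one more tool, called after "Call:" as name(argument=value, ...), one argument or row to a line, values as JSON. apply_moves: Moves the arm, as the interface text tells. Its arguments: {"type":"object","properties":{"rows":{"type":"array","items":{"type":"array"}}},"required":["rows"]}

```bash
ls; mkdir -p pics; python3 - <<'E'
from plant import bot,vision,order
import cv2
print(bot.get_obs())
for n in ("scene","side","wrist"):
    i=vision.camera_info(n); print(n,i)
    cv2.imwrite(f"pics/{n}0.png",vision.capture(n)[:,:,::-1])
E
```

```text
pics
{'time': 0.0, 'joint_positions': array([-1.32104140e+00,  3.42712727e-01,  1.52504567e+00, -6.80022956e-06,
        1.27541322e+00, -1.46020273e-01]), 'dq': array([ 0.00145761, -0.00106917,  0.00043269, -0.0008634 , -0.00155193,
       -0.00075949]), 'tau': array([-1.48338622e-03, -4.31247175e+01, -2.44224304e+01,  7.15863495e-02,
        5.58611273e-02, -1.08374181e-04]), 'tool_pos': array([ 202.30781506, -484.01703707,  240.04014791]), 'tcp_rot': array([-1.57235943e+00,  2.23307851e-04, -2.74581565e+00]), 'contact_force': array([-0.4964866 , -0.06013853, -0.02826885]), 'moment': array([-0.03131165, -0.0288085 , -0.03199698]), 'grip_width': 91.76233215848056}
scene {'mtx': array([[410.5589906 ,   0.        , 259.9239711 ],
       [  0.        , 410.5589906 , 196.26193444],
       [  0.        ,   0.        ,   1.        ]]), 'rvec': array([ 1.58147297,  2.07439261, -0.78048215]), 'tvec': array([ 270.66018895, -254.10314594, 1435.74568654])}
side {'mtx': array([[473.81062855,   0.        , 259.977997  ],
       [  0.        , 473.81062855, 195.93401253],
       [  0.        ,   0.        ,   1.        ]]), 'rvec': array([ 0.42065953, -2.54510315,  1.52458729]), 'tvec': array([396.65690832, 209.98630581, 861.34394321])}
wrist {'mtx': array([[281.04556183,   0.        , 250.04605291],
       [  0.        , 281.04556183, 187.1661563 ],
       [  0.        ,   0.        ,   1.        ]]), 'rvec': array([-2.42265261,  1.61097601,  0.22085249]), 'tvec': array([-524.30477299,  -33.98663174,  390.37857902])}
```

View pics/scene0.png

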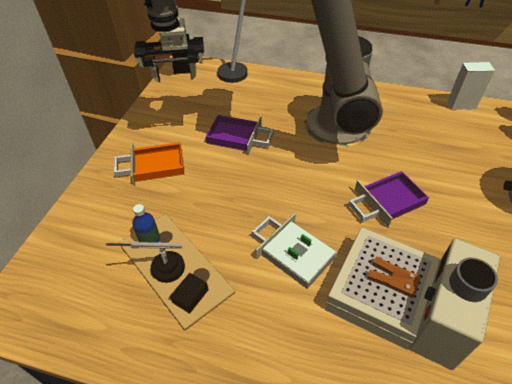

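View pics/side0.png

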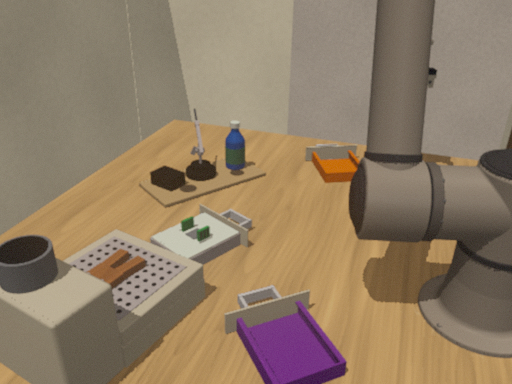

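View pics/wrist0.png

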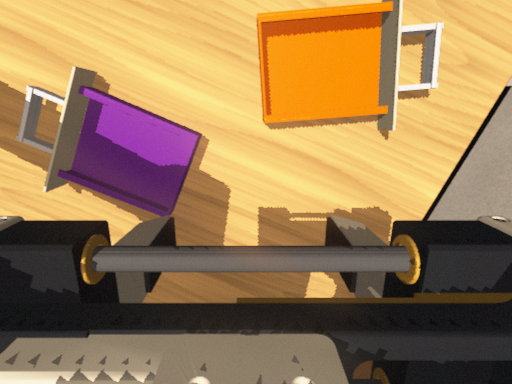

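The scene shows five tray-like things. The purple trays are at (235,132) and (395,197), and the orange one is at (157,162). The steel tray, with the white lid and two green tabs, is at (298,250). Only that last one fits the description. I'll confirm it in an enlarged crop.

```bash
cat > h.py <<'E'
import numpy as np, cv2
from plant import bot,vision,order
def P(n,pts,ci=None):
    c=ci or vision.camera_info(n)
    return cv2.projectPoints(np.asarray(pts,float).reshape(-1,1,3),c['rvec'],c['tvec'],c['mtx'],None)[0][:,0]
def U(n,px,z,ci=None):
    c=ci or vision.camera_info(n); R=cv2.Rodrigues(c['rvec'])[0]; C=-R.T@c['tvec'].ravel()
    d=R.T@np.linalg.solve(c['mtx'],[px[0],px[1],1]); s=(z-C[2])/d[2]; return C+s*d
E
python3 - <<'E'
import cv2
a=cv2.imread('pics/scene0.png')
cv2.imwrite('pics/crop_s.png',cv2.resize(a[205:365,240:440],None,fx=4,fy=3.75,interpolation=cv2.INTER_CUBIC)[:600,:800])
a=cv2.imread('pics/side0.png')
cv2.imwrite('pics/crop_d.png',cv2.resize(a[190:340,100:300],None,fx=4,fy=4,interpolation=cv2.INTER_CUBIC))
E
```

```text
(no output)
```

View pics/crop_s.png

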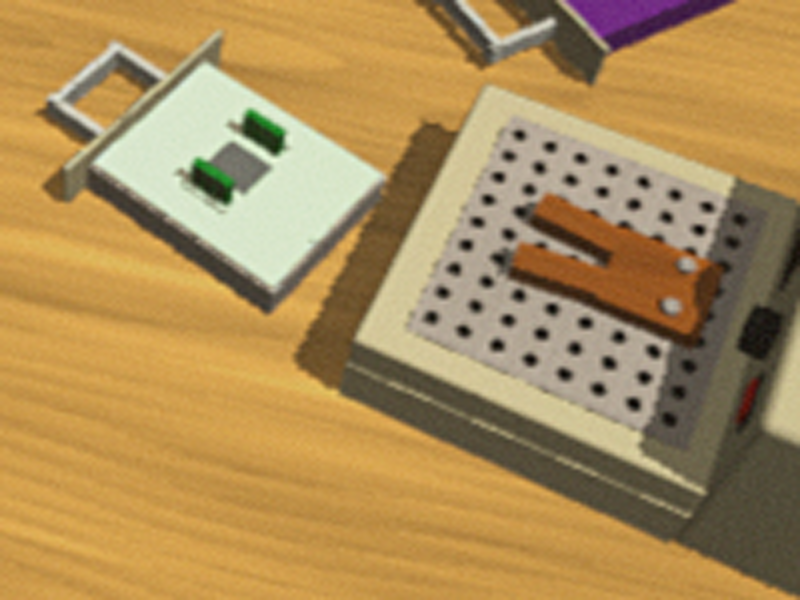

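View pics/crop_d.png

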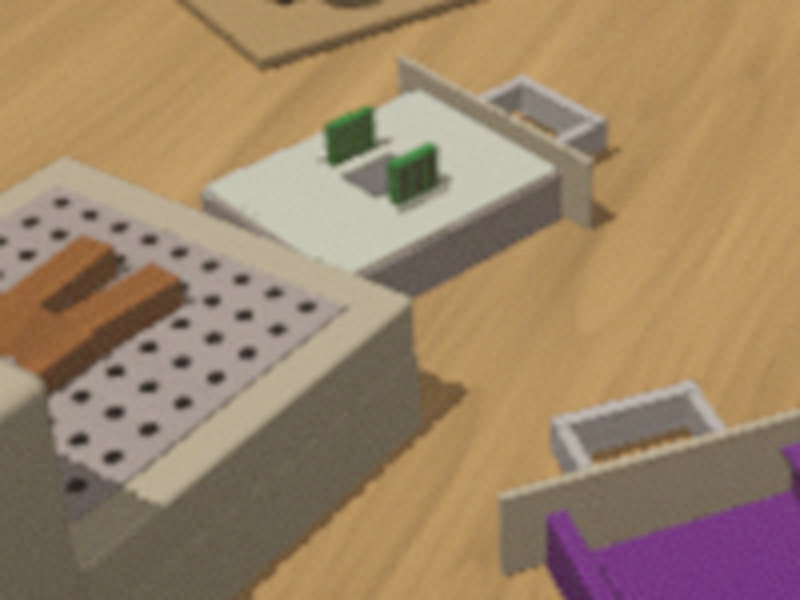

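The crop confirms it: steel pan, white lid, green tabs at about (306,238) and (293,250), and a cream front panel. Next I'll fit poses for the tray with its lid and for the box, using both fixed cameras.

```bash
cat > fit.py <<'E'
from h import *
from scipy.optimize import least_squares
def S(x,y): return (240+(x-1.5)/4,205+(y-1.4)/3.75)
def D(x,y): return (100+(x-1.5)/4,190+(y-1.5)/4)
def fit(obs,x0):
    ci={n:vision.camera_info(n) for n in('scene','side')}
    def w(p,m):
        c,s=np.cos(p[2]),np.sin(p[2]); return [p[0]+c*m[0]-s*m[1],p[1]+s*m[0]+c*m[1],m[2]]
    def f(p): return np.concatenate([P(n,w(p,m),ci[n])[0]-px for n,px,m in obs])
    r=least_squares(f,x0,loss='soft_l1'); return r.x,f(r.x).reshape(-1,2)
E
cat > f1.py <<'E'
from fit import *
o=[('scene',S(206,65),(-73,58,34)),('scene',S(388,180),(73,58,34)),('scene',S(270,292),(73,-58,34)),('scene',S(92,168),(-73,-58,34)),
('scene',S(222,33),(-79,80,46)),
('side',D(558,170),(-73,58,34)),('side',D(205,192),(73,-58,34)),('side',D(592,158),(-79,80,46)),('side',D(400,58),(-79,-80,46)),
]
a=U('scene',S(92,168),34);b=U('scene',S(270,292),34);print(a,b)
t,r=fit(o,[(a[0]+b[0])/2,(a[1]+b[1])/2,np.arctan2(*(b-a)[1::-1])]);print('tray',t,np.degrees(t[2]));print(r.round(1))
b=[('scene',S(487,86),(0,110,74)),('scene',S(343,368),(0,-110,74)),('side',D(410,298),(0,110,74)),('side',D(65,158),(0,-110,74)),('scene',S(700,500),(200,-110,74)),('scene',S(735,178),(200,110,74))]
q,r=fit(b,[t[0]+200*np.cos(t[2]),t[1]+200*np.sin(t[2]),t[2]]);print('box',q,np.degrees(q[2]));print(r.round(1))
E
python3 f1.py
```

```text
[ 594.83061064 -107.97167187   34.        ] [658.27736589  20.91124833  34.        ]
tray [571.10440075 -16.78154077 -30.31183467] -1736.7401959838264
[[ 0.5 -0.7]
 [-0.7 -1. ]
 [ 0.8 -0.8]
 [ 0.5 -1.5]
 [ 0.2 -0.8]
 [-1.2 -1.1]
 [-1.2 -2.5]
 [-0.6  0.1]
 [-0.1 -1.7]]
box [595.40390635  96.1303716  -30.0802297 ] -1723.4702086652317
[[-1.3 -0.8]
 [ 1.  -7. ]
 [ 0.2 -2. ]
 [-0.7 -2.7]
 [ 0.1 -0.2]
 [16.1  6.8]]
```

```bash
cat > ov.py <<'E'
from fit import *
def wf(p,ms):
    c,s=np.cos(p[2]),np.sin(p[2]); ms=np.asarray(ms,float); o=ms.copy()
    o[:,0]=p[0]+c*ms[:,0]-s*ms[:,1]; o[:,1]=p[1]+s*ms[:,0]+c*ms[:,1]; return o
def box(x0,x1,y0,y1,z0,z1):
    v=[(x,y,z) for x in(x0,x1) for y in(y0,y1) for z in(z0,z1)]
    return [(v[i],v[j]) for i in range(8) for j in range(i) if bin(i^j).count('1')==1]
def draw(n,img,items,crop,f,name,ci=None):
    x0,y0,x1,y1=crop; im=cv2.resize(img[y0:y1,x0:x1],None,fx=f,fy=f,interpolation=cv2.INTER_CUBIC)
    for p,E,col in items:
        for e in E:
            a=(P(n,wf(p,e),ci)-[x0,y0]+.5)*f
            cv2.line(im,tuple(a[0].astype(int)),tuple(a[1].astype(int)),col,1,cv2.LINE_AA)
    cv2.imwrite(name,im)
E
cat > o1.py <<'E'
from ov import *
t=[571.1,-16.78,-30.3118];q=[595.4,96.13,-30.0802]
TR=box(-79,-75,-80,80,2,46)+box(-73,73,-58,58,30,34)
BX=box(0,200,-110,110,0,74)+box(200,300,-110,110,0,165)
for n,c,f in(('scene',(250,200,450,350),4),('side',(0,190,200,340),4)):
    im=cv2.imread(f'pics/{n}0.png'); draw(n,im,[(t,TR,(255,0,255)),(q,BX,(0,0,255))],c,f,f'pics/ov_{n}.png')
E
python3 o1.py
```

```text
(no output)
```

View pics/ov_scene.png

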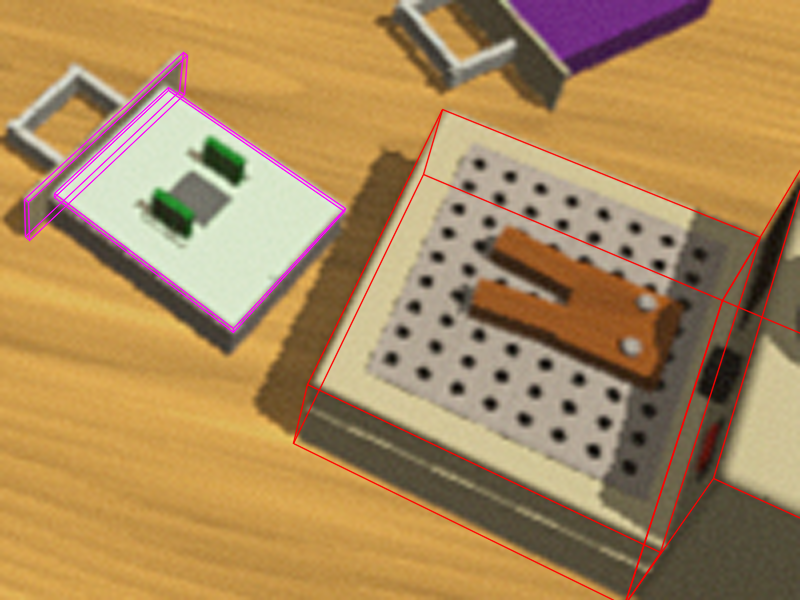

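View pics/ov_side.png

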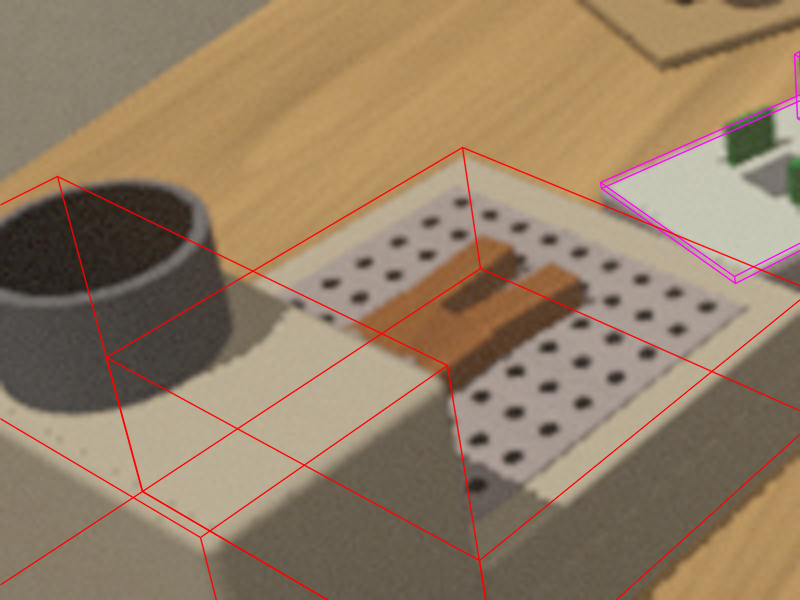

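```bash
cat > g.py <<'E'
from h import *
from scipy.spatial.transform import Rotation as Ro
def tool(): 
    o=bot.get_obs(); return o,o['tool_pos'],Ro.from_euler('xyz',o['tcp_rot']).as_matrix()
def goto(x,y,z,jaw):
    """shift cm (tool axes) & turn about tool y to bring TCP to xyz, jaw axis at angle jaw deg"""
    o,p,R=tool(); s=R.T@(np.array([x,y,z])-p)/10
    cur=np.degrees(np.arctan2(R[1,2],R[0,2])); d=(jaw-cur+90)%180-90
    return s.round(3), round(-np.radians(d),4), dict(t=round(o['time'],3),p=p.round(1),jaw=round(cur,2),F=o['contact_force'].round(1),w=round(o['grip_width'],1))
E
python3 - <<'E'
from g import *
o,p,R=tool(); c=vision.camera_info('wrist'); Rc=cv2.Rodrigues(c['rvec'])[0]; C=-Rc.T@c['tvec']
print('cam in tool',R.T@(C-p), 'axes in tool (cols cam xyz)\n',(R.T@Rc.T).round(3)); print(R.round(3))
for k,v in dict(orange=(157,162),purp1=(235,132),purp2=(395,197),purp2pull=(355,205),boardA=(168,220),boardB=(233,292),boardC=(184,325),boardD=(122,245),cand=(215,195),base=(340,125),cand2=(310,190),cand3=(330,150), bottle=(146,242)).items(): print(k,U('scene',v,0)[:2].round(0))
print(goto(571,-17,240,-26.7))
E
```

```text
cam in tool [-7.19823573e+01 -1.44354882e+02 -3.02040400e-02] axes in tool (cols cam xyz)
 [[-0.001  0.964  0.267]
 [ 0.    -0.267  0.964]
 [ 1.     0.001  0.   ]]
[[-0.923 -0.     0.386]
 [-0.386  0.001 -0.923]
 [-0.    -1.    -0.001]]
orange [ 340. -529.]
purp1 [ 135. -332.]
purp2 [293. 215.]
purp2pull [355. 105.]
boardA [ 548. -399.]
boardB [ 713. -152.]
boardC [ 824. -236.]
boardD [ 659. -484.]
cand [ 424. -302.]
base [ 5. 10.]
cand2 [331. -33.]
cand3 [141.  -3.]
bottle [ 633. -426.]
(array([-52.024,   0.061, -28.889]), np.float64(-0.709), {'t': 0.15, 'p': array([ 202.4, -484.1,  240.2]), 'jaw': np.float64(-67.32), 'F': array([ 0.1, -0.2,  0.3]), 'w': 91.8})
```

Call:
apply_moves(
  rows=[
    [[-5.2,0,-2.9],-0.07,9.18],
    [[-10.4,0,-5.8],-0.14,9.18],
    [[-15.6,0,-8.7],-0.21,9.18],
    [[-20.8,0,-11.6],-0.28,9.18],
    [[-26,0,-14.5],-0.35,9.18],
  ],
)

```text
time: 0.78
tool_pos: [387.2, -248.4, 240.4]
tcp_rot: [-1.572, 0.001, -2.394]
contact_force: [1.5, -0.2, -0.1]
grip_width: 91.7
```

```bash
python3 - <<'E'
from g import *
print(goto(571,-17,240,-26.7))
E
```

```text
(array([-29.214,   0.061,  -4.471]), np.float64(-0.357), {'t': 0.775, 'p': array([ 387.2, -248.4,  240.4]), 'jaw': np.float64(-47.16), 'F': array([ 1.5, -0.2, -0.1]), 'w': 91.7})
```

Call:
apply_moves(
  rows=[
    [[-5.8,0,-0.9],-0.07,9.18],
    [[-11.7,0,-1.8],-0.14,9.18],
    [[-17.5,0,-2.7],-0.22,9.18],
    [[-23.4,0,-3.6],-0.29,9.18],
    [[-29.2,0,-4.5],-0.357,9.18],
  ],
)

```text
time: 1.4
tool_pos: [571.6, -15.1, 240.4]
tcp_rot: [-1.572, 0.001, -2.034]
contact_force: [0.4, -1.8, 0.2]
grip_width: 91.7
```

Call:
apply_moves(
  rows=[
    [[0,0,0],0,9.18],
    [[0,0,0],0,9.18],
  ],
)

```text
time: 1.65
tool_pos: [571.2, -15.1, 239.8]
tcp_rot: [-1.573, -0.0, -2.034]
contact_force: [-0.3, 0.0, -0.2]
grip_width: 91.7
```

```bash
python3 - <<'E'
from g import *
import pickle
print(goto(571,-17,240,-26.7))
ci=vision.camera_info('wrist'); im=vision.capture('wrist')
pickle.dump(ci,open('ci1.pkl','wb')); cv2.imwrite('pics/w1.png',im[:,:,::-1])
cv2.imwrite('pics/w1b.png',cv2.resize(im[:,:,::-1],None,fx=1.5,fy=1.5,interpolation=cv2.INTER_CUBIC))
E
```

```text
(array([ 0.177, -0.019,  0.068]), np.float64(0.0029), {'t': 1.65, 'p': array([571.2, -15.1, 239.8]), 'jaw': np.float64(-26.53), 'F': array([-0.3,  0. , -0.2]), 'w': 91.7})
```

View pics/w1b.png

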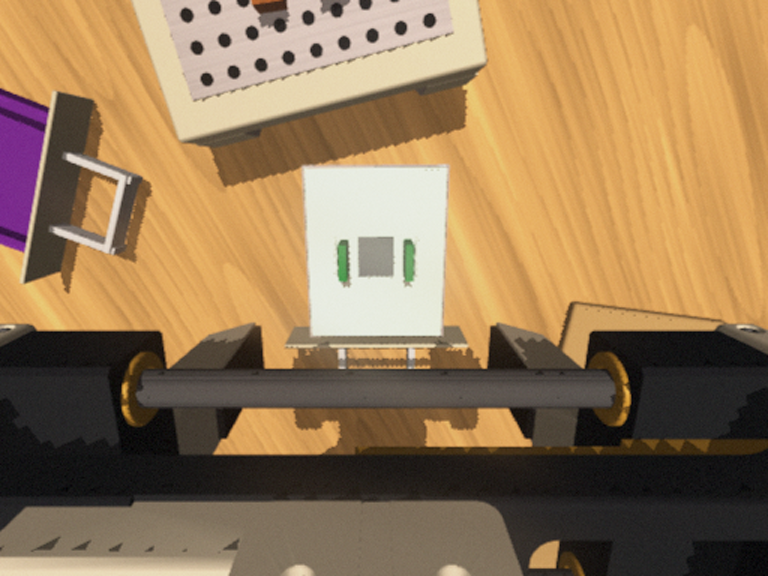

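The wrist view shows the lid centred at about (375,250) in the 1.5x picture, with green tabs at (343,262) and (409,262). The box's front top edge runs from (185,140) to (485,65). I'll overlay the fitted models and refine.

```bash
cat > o2.py <<'E'
from ov import *
import pickle,sys
ci=pickle.load(open('ci1.pkl','rb')); im=cv2.imread('pics/w1.png')
TABS=box(-15,15,23,30,34,60)+box(-15,15,-30,-23,34,60)
TR=box(-79,-75,-80,80,46,46)+box(-73,73,-58,58,34,34)+TABS
BX=box(0,200,-110,110,74,74)
t=eval(sys.argv[1]);q=eval(sys.argv[2])
draw('wrist',im,[(t,TR,(255,0,255)),(q,BX,(0,0,255))],(80,0,350,250),2.9,'pics/'+sys.argv[3],ci)
E
python3 o2.py "[571.1,-16.78,-30.3118]" "[595.4,96.13,-30.0802]" ov2.png
```

```text
(no output)
```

View pics/ov2.png

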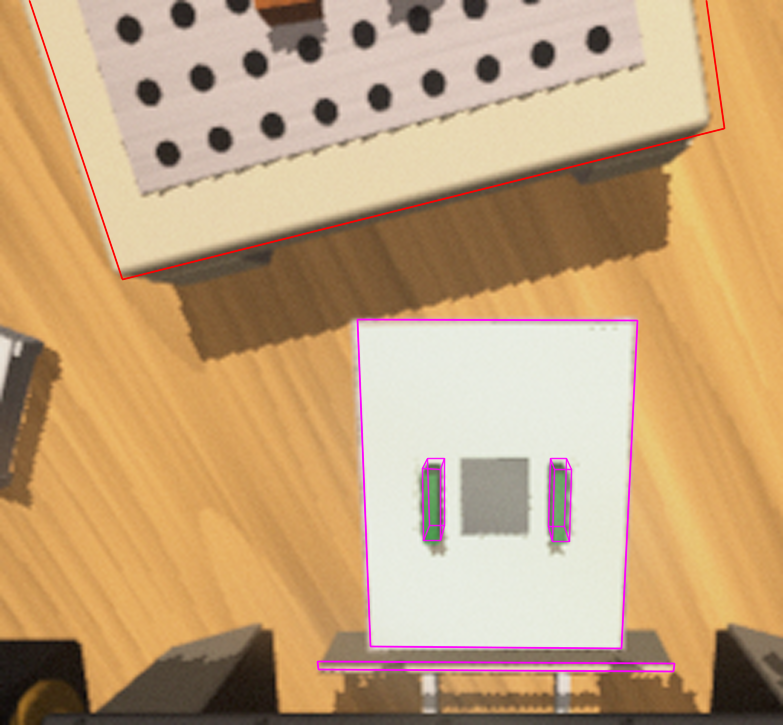

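The tray and lid fit within about 1 px: lid centre (571,-17), yaw 63.3°. The box needs roughly a 3 mm lateral correction, which I'll refine later. Descending to pinch the tabs at TCP z ≈ 52.

Call:
apply_moves(
  rows=[
    [[0.1,5,0.1],0,9.18],
    [[0.18,10,0.07],0,9.18],
    [[0.18,15,0.07],0,9.18],
    [[0.18,17.8,0.07],0,9.18],
    [[0.18,18.7,0.07],0,9.18],
  ],
)

```text
time: 2.33
tool_pos: [569.1, -18.8, 51.7]
tcp_rot: [-1.575, -0.001, -2.037]
contact_force: [0.1, -0.7, -0.4]
grip_width: 91.8
```

Call:
apply_moves(
  rows=[
    [[0,0,0],0,9.18],
    [[0,0,0],0,9.18],
  ],
)

```text
time: 2.58
tool_pos: [569.8, -19.4, 53.1]
tcp_rot: [-1.573, -0.001, -2.038]
contact_force: [-0.4, -0.2, 0.2]
grip_width: 92.0
```

```bash
python3 - <<'E'
from g import *
print(goto(571.1,-16.8,51.5,-26.7))
im=vision.capture('wrist')
cv2.imwrite('pics/w2.png',cv2.resize(im[:,:,::-1],None,fx=1.5,fy=1.5))
im=vision.capture('side')
cv2.imwrite('pics/s2.png',cv2.resize(im[150:300,100:300,::-1],None,fx=4,fy=4))
E
```

```text
(array([-0.292,  0.164, -0.   ]), np.float64(-0.0014), {'t': 2.575, 'p': array([569.8, -19.4,  53.1]), 'jaw': np.float64(-26.78), 'F': array([-0.4, -0.2,  0.2]), 'w': 92.0})
```

View pics/w2.png

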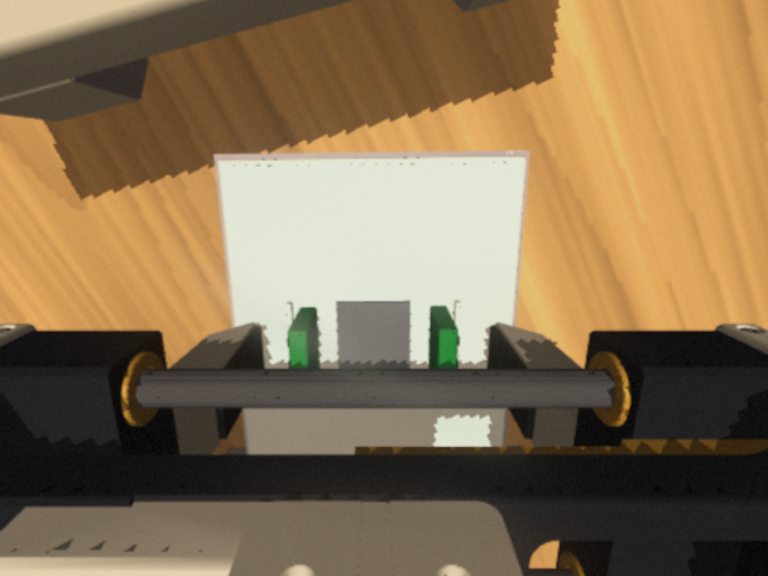

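View pics/s2.png

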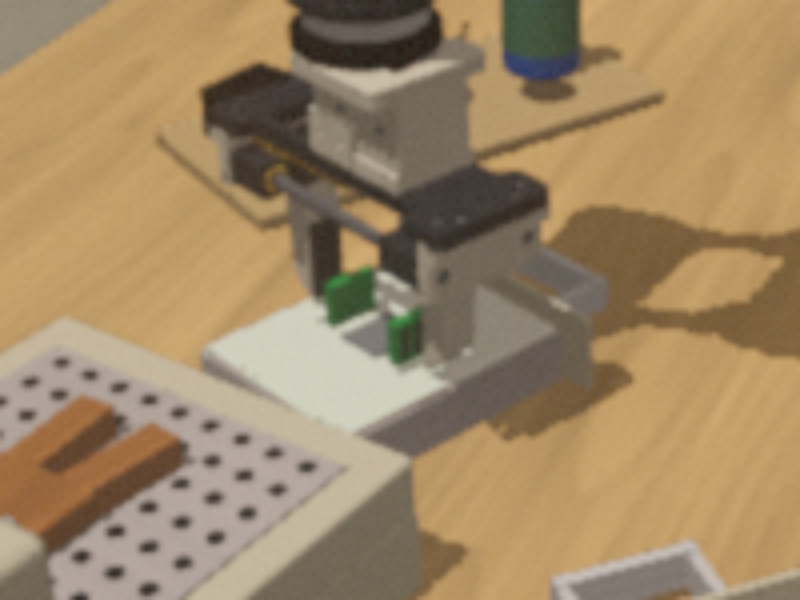

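The fingers straddle both tabs, with small clearance above the lid plate. I'll nudge over 3 mm and pinch.

Call:
apply_moves(
  rows=[
    [[-0.3,0.12,0],0,9.18],
    [[-0.3,0.12,0],0,9.18],
    [[-0.3,0.12,0],0,3.0],
    [[-0.3,0.12,0],0,3.0],
    [[-0.3,0.12,0],0,3.0],
  ],
)

```text
time: 3.3
tool_pos: [571.1, -16.4, 51.8]
tcp_rot: [-1.573, -0.001, -2.038]
contact_force: [-0.2, 0.4, 1.0]
grip_width: 66.7
```

Call:
apply_moves(
  rows=[
    [[0,0,0],0,3.0],
    [[0,0,0],0,3.0],
    [[0,0,0],0,3.0],
    [[0,0,0],0,3.0],
  ],
)

```text
time: 3.8
tool_pos: [571.2, -16.4, 52.1]
tcp_rot: [-1.573, -0.0, -2.038]
contact_force: [-0.8, 0.2, 5.1]
grip_width: 44.7
```

Width 44.7 mm, so both tabs are at their stops. Lifting gently and checking that the tray stays.

Call:
apply_moves(
  rows=[
    [[0,0,0],0,3.0],
    [[0,-0.5,0],0,3.0],
    [[0,-1.2,0],0,3.0],
    [[0,-2,0],0,3.0],
    [[0,-3,0],0,3.0],
  ],
)

```text
time: 4.42
tool_pos: [571.2, -16.4, 82.8]
tcp_rot: [-1.573, -0.0, -2.038]
contact_force: [0.3, -0.1, -0.1]
grip_width: 44.8
```

```bash
python3 - <<'E'
from g import *
print(goto(571.1,-16.8,51.5,-26.7))
im=vision.capture('side')
cv2.imwrite('pics/s3.png',cv2.resize(im[150:300,100:300,::-1],None,fx=4,fy=4))
E
```

```text
(array([0.038, 3.126, 0.01 ]), np.float64(-0.0008), {'t': 4.425, 'p': array([571.2, -16.4,  82.8]), 'jaw': np.float64(-26.75), 'F': array([ 0.3, -0.1, -0.1]), 'w': 44.8})
```

View pics/s3.png

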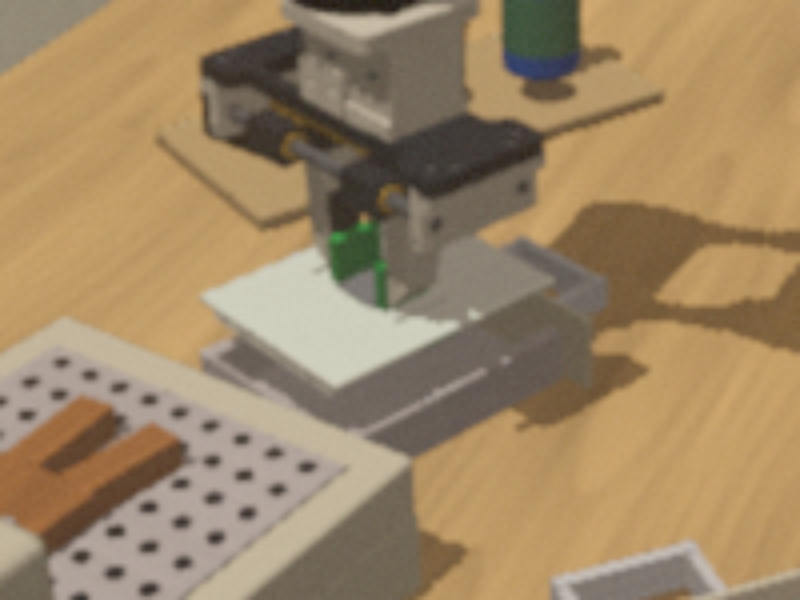

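The lid has come free at z +31 and the tray stayed on the bench. Rising, then carrying it to the open bench at about (415,-235).

Call:
apply_moves(
  rows=[
    [[0,-3,0],0,3.0],
    [[0,-6,0],0,3.0],
  ],
)

```text
time: 4.72
tool_pos: [572.0, -16.5, 145.2]
tcp_rot: [-1.571, 0.0, -2.038]
contact_force: [0.7, -0.4, -1.2]
grip_width: 44.7
```

```bash
python3 - <<'E'
from g import *
print(goto(415,-235,135,-26.7))
E
```

```text
(array([26.573,  1.015, -4.187]), np.float64(-0.0008), {'t': 4.725, 'p': array([572. , -16.5, 145.2]), 'jaw': np.float64(-26.75), 'F': array([ 0.7, -0.4, -1.2]), 'w': 44.7})
```

Call:
apply_moves(
  rows=[
    [[4.5,0,-0.7],0,3.0],
    [[10,0,-1.6],0,3.0],
    [[15.5,0,-2.4],0,3.0],
    [[21,0,-3.3],0,3.0],
    [[26.6,0,-4.2],0,3.0],
  ],
)

```text
time: 5.35
tool_pos: [413.8, -236.5, 145.7]
tcp_rot: [-1.57, -0.0, -2.037]
contact_force: [0.4, -0.0, -0.7]
grip_width: 44.5
```

Call:
apply_moves(
  rows=[
    [[0,0,0],0,3.0],
    [[0,0,0],0,3.0],
  ],
)

```text
time: 5.6
tool_pos: [413.9, -236.5, 146.0]
tcp_rot: [-1.569, 0.0, -2.038]
contact_force: [-0.3, 0.1, -1.9]
grip_width: 44.5
```

```bash
python3 - <<'E'
from g import *
print(goto(415,-235,45,-26.7))
im=vision.capture('scene')
cv2.imwrite('pics/c4.png',cv2.resize(im[100:350,80:400,::-1],None,fx=2.4,fy=2.4))
E
```

```text
(array([-1.77e-01,  1.01e+01,  1.00e-02]), np.float64(-0.0016), {'t': 5.6, 'p': array([ 413.9, -236.5,  146. ]), 'jaw': np.float64(-26.79), 'F': array([-0.3,  0.1, -1.9]), 'w': 44.5})
```

View pics/c4.png

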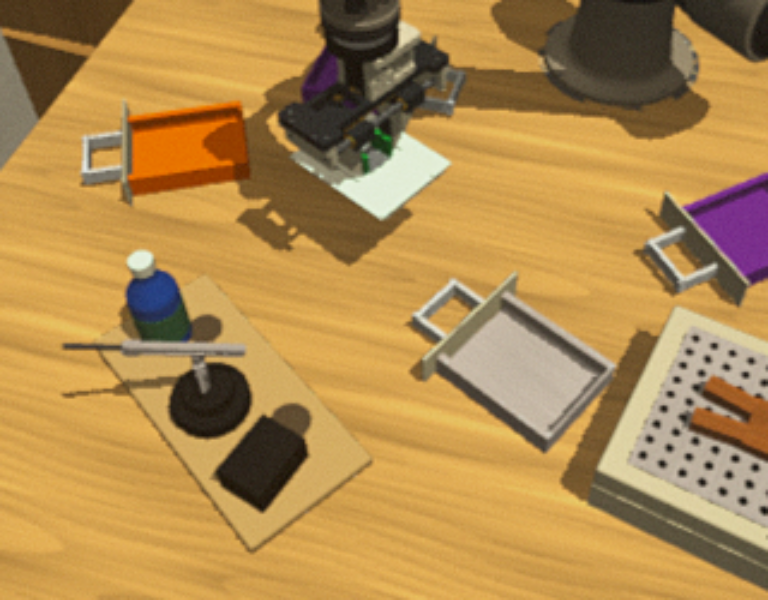

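The lid is over clear bench and the tray is open. Lowering.

Call:
apply_moves(
  rows=[
    [[-0.1,3,0],0,3.0],
    [[-0.15,6,0],0,3.0],
    [[-0.15,9,0],0,3.0],
    [[-0.15,10.1,0],0,3.0],
    [[-0.15,10.8,0],0,3.0],
  ],
)

```text
time: 6.28
tool_pos: [415.8, -234.1, 37.8]
tcp_rot: [-1.569, 0.0, -2.035]
contact_force: [-0.2, -0.2, -0.4]
grip_width: 44.5
```

Call:
apply_moves(
  rows=[
    [[0,0,0],0,3.0],
    [[0,0,0],0,3.0],
  ],
)

```text
time: 6.52
tool_pos: [416.4, -234.3, 38.6]
tcp_rot: [-1.567, 0.0, -2.035]
contact_force: [-0.2, 0.2, -1.9]
grip_width: 44.8
```

Call:
apply_moves(
  rows=[
    [[0,0.2,0],0,3.0],
    [[0,0.4,0],0,3.0],
    [[0,0.55,0],0,3.0],
    [[0,0.7,0],0,3.0],
    [[0,0.7,0],0,3.0],
  ],
)

```text
time: 7.15
tool_pos: [416.3, -234.3, 31.4]
tcp_rot: [-1.568, 0.0, -2.035]
contact_force: [-0.1, 0.3, -1.3]
grip_width: 44.7
```

Call:
apply_moves(
  rows=[
    [[0,0.05,0],0,3.0],
    [[0,0.1,0],0,3.0],
    [[0,0.1,0],0,3.0],
  ],
)

```text
time: 7.52
tool_pos: [416.3, -234.3, 30.4]
tcp_rot: [-1.568, 0.0, -2.035]
contact_force: [0.3, -1.0, -1.1]
grip_width: 44.6
```

Still no upward contact force, so I'll go down in 1 mm steps until the bench carries the lid.

Call:
apply_moves(
  rows=[
    [[0,0.05,0],0,3.0],
    [[0,0.1,0],0,3.0],
    [[0,0.1,0],0,3.0],
  ],
)

```text
time: 7.9
tool_pos: [416.4, -234.4, 30.1]
tcp_rot: [-1.567, -0.0, -2.035]
contact_force: [-0.3, 0.9, 7.3]
grip_width: 45.1
```

Contact with 7 N upward: the lid stands on the bench. Releasing.

Call:
apply_moves(
  rows=[
    [[0,-0.05,0],0,3.0],
    [[0,-0.05,0],0,6.0],
    [[0,-0.05,0],0,9.18],
    [[0,-0.05,0],0,9.18],
    [[0,-0.05,0],0,9.18],
  ],
)

```text
time: 8.52
tool_pos: [416.4, -234.4, 30.5]
tcp_rot: [-1.567, -0.0, -2.035]
contact_force: [-0.7, -0.2, -0.1]
grip_width: 80.4
```

Call:
apply_moves(
  rows=[
    [[0,0,0],0,9.18],
    [[0,0,0],0,9.18],
    [[0,0,0],0,9.18],
  ],
)

```text
time: 8.9
tool_pos: [416.4, -234.4, 30.6]
tcp_rot: [-1.567, -0.0, -2.035]
contact_force: [0.6, -0.1, 0.2]
grip_width: 91.9
```

Call:
apply_moves(
  rows=[
    [[0,-2,0],0,9.18],
    [[0,-6,0],0,9.18],
    [[0,-12,0],0,9.18],
  ],
)

```text
time: 9.28
tool_pos: [415.1, -233.5, 150.7]
tcp_rot: [-1.571, 0.001, -2.035]
contact_force: [1.1, -0.9, -0.4]
grip_width: 91.9
```

```bash
python3 - <<'E'
from g import *
t=[571.1,-16.78,np.radians(63.26)]
def tp(x): return t[0]+x*np.cos(t[2]),t[1]+x*np.sin(t[2])
print(tp(-115)); print(goto(*tp(-115),200,-26.7))
im=vision.capture('scene')
cv2.imwrite('pics/c5.png',cv2.resize(im[100:350,80:400,::-1],None,fx=2.4,fy=2.4))
im=vision.capture('side')
cv2.imwrite('pics/s5.png',cv2.resize(im[100:300,150:400,::-1],None,fx=3,fy=3))
E
```

```text
(np.float64(519.3566033050945), np.float64(-119.4816109828548))
(array([-14.87 ,  -4.923,   4.206]), np.float64(0.0015), {'t': 9.275, 'p': array([ 415.1, -233.5,  150.7]), 'jaw': np.float64(-26.61), 'F': array([ 1.1, -0.9, -0.4]), 'w': 91.9})
```

View pics/c5.png

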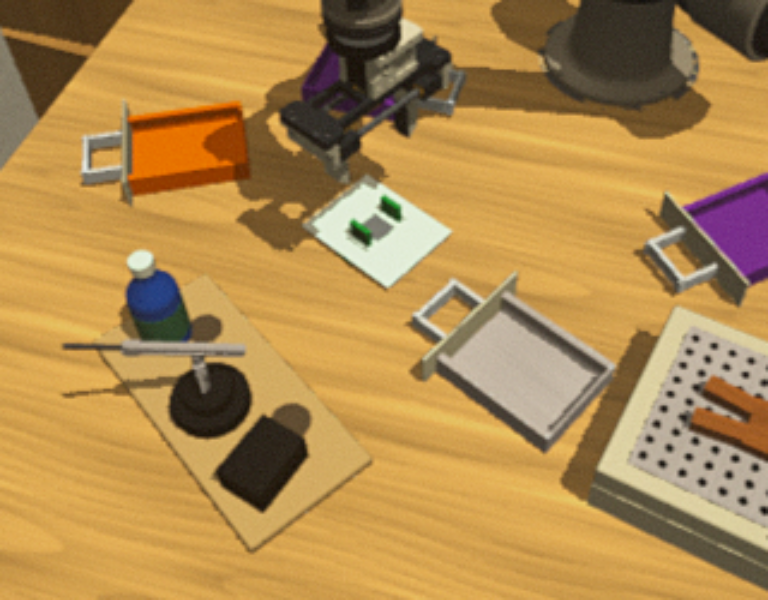

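View pics/s5.png

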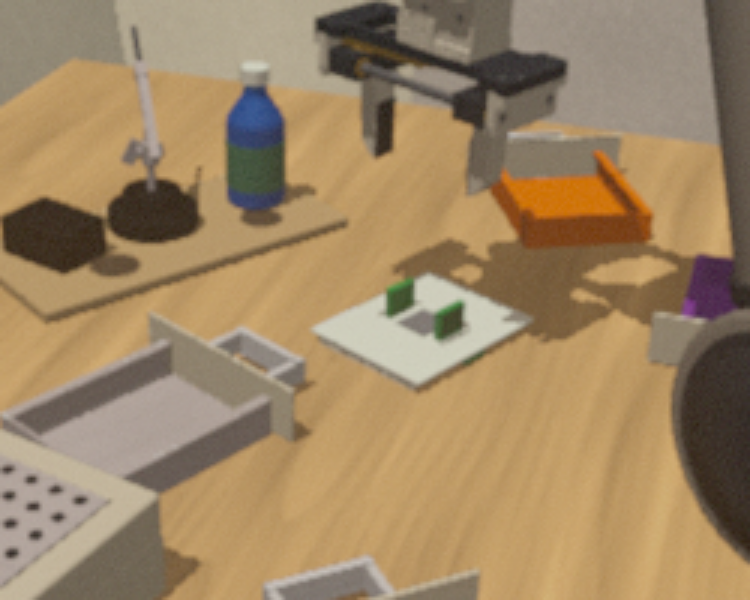

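The lid lies flat on the bench with its tabs up, and nothing else has moved. Next I'll view the tray and the box face from above.

```bash
python3 - <<'E'
from g import *
print(goto(544,-70,270,-26.7))
E
```

```text
(array([-20.444, -11.38 ,   3.927]), np.float64(0.0018), {'t': 9.375, 'p': array([ 418.7, -236.2,  156.1]), 'jaw': np.float64(-26.6), 'F': array([ 0.8,  0. , -0.1]), 'w': 91.7})
```

Call:
apply_moves(
  rows=[
    [[-4,-2.3,0.8],0,9.18],
    [[-8,-4.6,1.6],0,9.18],
    [[-12.5,-7,2.4],0,9.18],
    [[-16.5,-9.3,3.2],0,9.18],
    [[-20.4,-11.4,3.9],0,9.18],
  ],
)

```text
time: 10.0
tool_pos: [544.2, -69.0, 270.4]
tcp_rot: [-1.556, -0.002, -2.035]
contact_force: [0.6, 0.2, -0.2]
grip_width: 91.8
```

Call:
apply_moves(
  rows=[
    [[0,0,0],0,9.18],
    [[0,0,0],0,9.18],
  ],
)

```text
time: 10.25
tool_pos: [543.5, -69.1, 269.3]
tcp_rot: [-1.558, -0.003, -2.034]
contact_force: [0.4, -1.1, -0.6]
grip_width: 92.0
```

```bash
cat > cap.py <<'E'
from ov import *
import pickle,sys
from g import goto
t=[571.1,-16.78,np.radians(63.26)];q=[592.3,97.6,np.radians(76.5)]
if len(sys.argv)>2: t=eval(sys.argv[2]);q=eval(sys.argv[3]); t[2]=np.radians(t[2]);q[2]=np.radians(q[2])
k=sys.argv[1]
TR=box(-79,-75,-80,80,46,46)+box(-75,75,-60,60,30,30)+box(-132,-126,-35,35,30,30)
BX=box(0,200,-110,110,74,74)
import os
if not os.path.exists(f'pics/{k}.png'):
    print(goto(544,-70,270,-26.7))
    ci=vision.camera_info('wrist'); im=vision.capture('wrist')[:,:,::-1].copy(); pickle.dump(ci,open(f'{k}.pkl','wb')); cv2.imwrite(f'pics/{k}.png',im)
ci=pickle.load(open(f'{k}.pkl','rb')); im=cv2.imread(f'pics/{k}.png')
draw('wrist',im,[(t,TR,(255,0,255)),(q,BX,(0,0,255))],(80,0,380,260),2.6,f'pics/{k}_{len(sys.argv)}_ov.png',ci)
E
python3 cap.py w6
```

```text
(array([ 0.056, -0.07 ,  0.085]), np.float64(0.0025), {'t': 10.25, 'p': array([543.5, -69.1, 269.3]), 'jaw': np.float64(-26.56), 'F': array([ 0.4, -1.1, -0.6]), 'w': 92.0})
```

View pics/w6_2_ov.png

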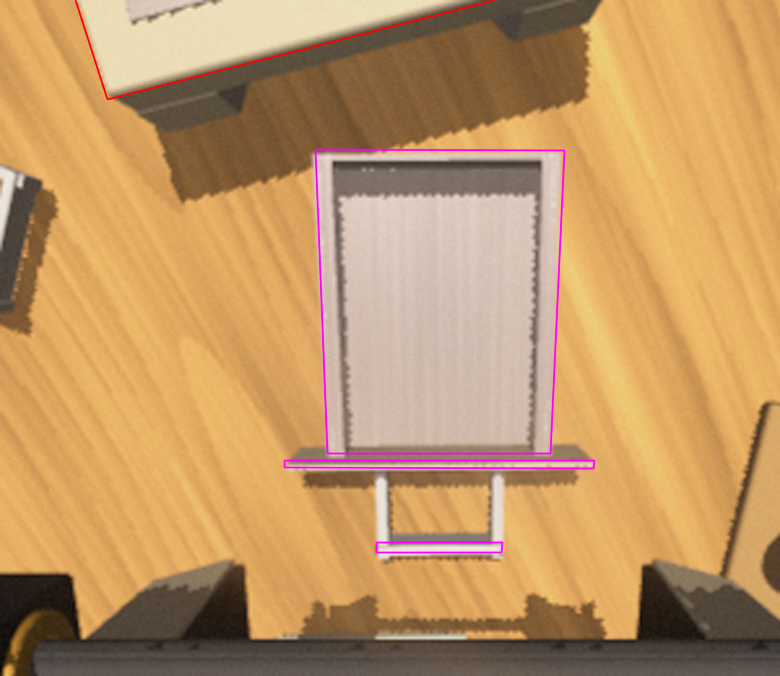

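```bash
cat > mo.py <<'E'
from ov import *
import pickle,sys
ci=pickle.load(open('w6.pkl','rb')); im=cv2.imread('pics/w6.png')
q=eval(sys.argv[1]); q[2]=np.radians(q[2])
BX=[((0,110,0),(0,71,0)),((0,71,0),(0,71,42)),((0,-71,0),(0,-71,42)),((0,-71,0),(0,-110,0)),((0,110,0),(0,110,74)),((0,-110,0),(0,-110,74)),((0,71,42),(0,-71,42))]
draw('wrist',im,[(q,BX,(0,0,255))],(110,0,330,65),3.6,'pics/mo.png',ci)
draw('wrist',im,[],(110,0,330,65),3.6,'pics/mo0.png',ci)
a=cv2.imread('pics/mo.png');b=cv2.imread('pics/mo0.png');cv2.imwrite('pics/mo.png',np.vstack([a,b]))
E
python3 mo.py "[592.3,97.6,76.5]"
```

```text
(no output)
```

View pics/mo.png

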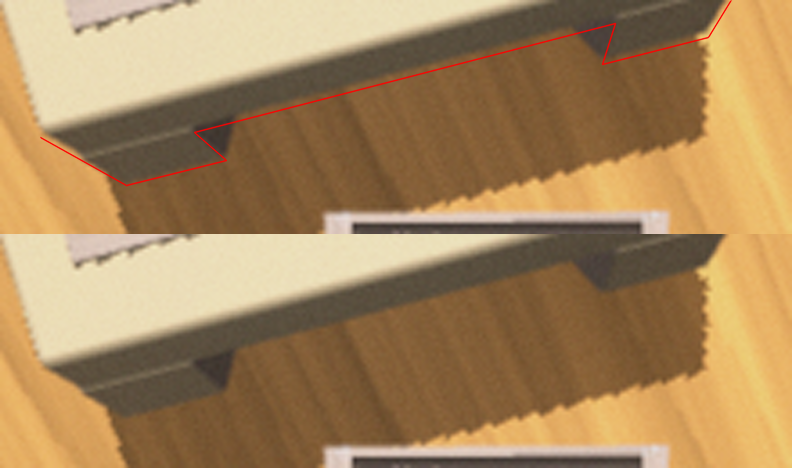

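```bash
python3 - <<'E'
from h import *
import pickle
from scipy.optimize import least_squares
ci=pickle.load(open('w6.pkl','rb'))
o=[((120,181),(0,110,0)),((225,156),(0,71,0)),((195,128),(0,71,42)),((604,57),(0,-71,0)),((706,31),(0,-110,0))]
px=np.array([(110+a/3.6-.5,b/3.6-.5) for (a,b),_ in o]); m=np.array([b for _,b in o],float)
def f(p):
    c,s=np.cos(p[2]),np.sin(p[2]); w=m.copy(); w[:,0]=p[0]+c*m[:,0]-s*m[:,1]; w[:,1]=p[1]+s*m[:,0]+c*m[:,1]
    return (P('wrist',w,ci)-px).ravel()
r=least_squares(f,[592.3,97.6,np.radians(76.5)]); print(r.x,np.degrees(r.x[2]),(f(r.x)*3.6).round(1))
E
python3 mo.py "[592.3,97.6,76.5]"
```

```text
[592.62644737  99.41779549   1.33840972] 76.68522819147474 [ 4.6  0.6  0.3 -0.5 -2.2 -1.2 -3.   1.2  0.7 -0.2]
```

```bash
python3 - <<'E'
from g import *
print(goto(517.1,-124,80,-26.74))
print(goto(517.1,-124,25,-26.74))
E
```

```text
(array([ 5.981, 18.94 , -0.132]), np.float64(0.0023), {'t': 10.3, 'p': array([543.3, -69.5, 269.2]), 'jaw': np.float64(-26.61), 'F': array([-0.2, -0.1, -0.2]), 'w': 92.0})
(array([ 5.962, 24.44 , -0.2  ]), np.float64(0.0023), {'t': 10.3, 'p': array([543.3, -69.5, 269.2]), 'jaw': np.float64(-26.61), 'F': array([-0.2, -0.1, -0.2]), 'w': 92.0})
```

Call:
apply_moves(
  rows=[
    [[2,4,0],0,9.18],
    [[4,8,-0.1],0,9.18],
    [[6,12,-0.1],0,9.18],
    [[6,16,-0.1],0,9.18],
    [[6,18.9,-0.1],0,9.18],
  ],
)

```text
time: 10.92
tool_pos: [515.3, -125.4, 78.1]
tcp_rot: [-1.562, -0.004, -2.038]
contact_force: [-0.3, -0.7, -0.3]
grip_width: 91.5
```

Call:
apply_moves(
  rows=[
    [[0,0,0],0,9.18],
    [[0,0,0],0,9.18],
  ],
)

```text
time: 11.18
tool_pos: [515.1, -126.1, 78.6]
tcp_rot: [-1.561, -0.004, -2.039]
contact_force: [0.2, 0.1, 0.0]
grip_width: 91.9
```

```bash
python3 - <<'E'
from g import *
print(goto(517.1,-124,25,-26.74))
im=vision.capture('side')
cv2.imwrite('pics/s7.png',cv2.resize(im[130:280,130:330,::-1],None,fx=4,fy=4))
E
```

```text
(array([-0.302,  5.364,  0.03 ]), np.float64(-0.0014), {'t': 11.175, 'p': array([ 515.1, -126.1,   78.6]), 'jaw': np.float64(-26.82), 'F': array([0.2, 0.1, 0. ]), 'w': 91.9})
```

View pics/s7.png

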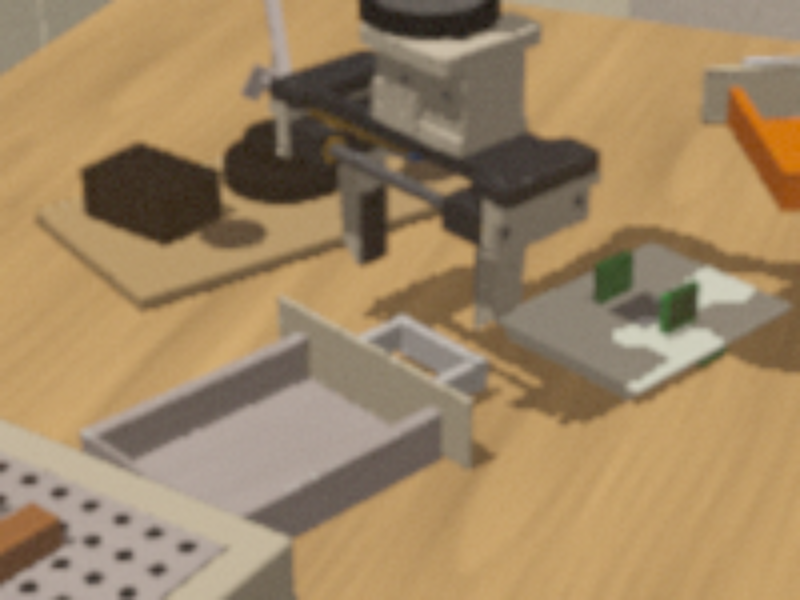

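The gripper straddles the pull, clear of the lid and the board. Descending and gripping.

Call:
apply_moves(
  rows=[
    [[-0.3,2,0],0,9.18],
    [[-0.3,4,0],0,9.18],
    [[-0.3,5.3,0],0,9.18],
    [[-0.3,5.3,0],0,6.0],
    [[-0.3,5.3,0],0,6.0],
  ],
)

```text
time: 11.85
tool_pos: [518.0, -124.1, 27.0]
tcp_rot: [-1.559, -0.004, -2.039]
contact_force: [0.4, -0.1, -0.5]
grip_width: 76.4
```

Call:
apply_moves(
  rows=[
    [[0,0,0],0,6.0],
    [[0,0,0],0,6.0],
    [[0,0,0],0,6.0],
  ],
)

```text
time: 12.22
tool_pos: [518.2, -124.1, 27.4]
tcp_rot: [-1.558, -0.004, -2.039]
contact_force: [-1.6, -0.5, 2.1]
grip_width: 70.0
```

```bash
cat > tgt.py <<'E'
from g import *
import sys
# tcp target for tray at box x=X, y=Y, yaw d deg, grip at tray (gx,gy)
X,Y,d,gx,gy,z=[float(v) for v in sys.argv[1:7]]
q=[592.6,99.4,76.7]; b=np.radians(q[2]); a=np.radians(d)
bx=X+gx*np.cos(a)-gy*np.sin(a); by=Y+gx*np.sin(a)+gy*np.cos(a)
print(goto(q[0]+bx*np.cos(b)-by*np.sin(b),q[1]+bx*np.sin(b)+by*np.cos(b),z,q[2]+d+90))
E
python3 tgt.py -115 0 0 -120 0 25; python3 - <<'E'
from plant import vision
import cv2
im=vision.capture('wrist'); cv2.imwrite('pics/w8.png',cv2.resize(im[:,:,::-1],None,fx=1.5,fy=1.5))
E
```

```text
(array([-0.46 ,  0.265,  2.048]), np.float64(-0.2356), {'t': 12.225, 'p': array([ 518.2, -124.1,   27.4]), 'jaw': np.float64(-26.8), 'F': array([-1.6, -0.5,  2.1]), 'w': 70.0})
```

View pics/w8.png

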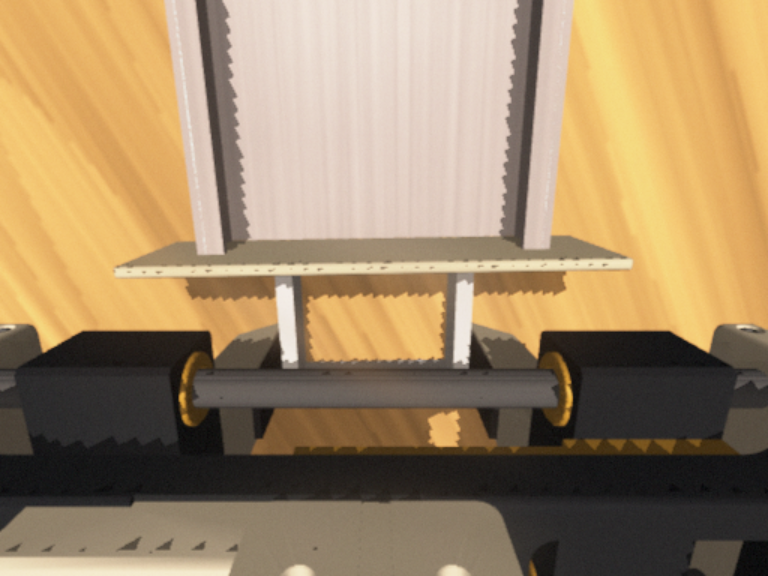

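Gripped at 70 mm on the pull's arms. I'll swing the tray square to the mouth and hold its height.

Call:
apply_moves(
  rows=[
    [[-0.1,0,0.5],-0.06,6.0],
    [[-0.2,0,1.0],-0.12,6.0],
    [[-0.35,0,1.55],-0.18,6.0],
    [[-0.46,0,2.05],-0.236,6.0],
    [[-0.46,0,2.05],-0.236,6.0],
  ],
)

```text
time: 12.9
tool_pos: [538.7, -129.3, 27.5]
tcp_rot: [-1.559, -0.006, -1.803]
contact_force: [0.5, 0.2, -1.4]
grip_width: 69.9
```

```bash
python3 tgt.py -80 0 0 -119 0 27.4; python3 - <<'E'
from h import *
for n,c,f in(('scene',(230,180,450,345),3.6),('side',(20,150,260,330),3.3)):
    im=vision.capture(n)[c[1]:c[3],c[0]:c[2],::-1]; cv2.imwrite(f'pics/{n}9.png',cv2.resize(im,None,fx=f,fy=f))
E
```

```text
(array([-3.598, -0.014, -0.017]), np.float64(-0.0001), {'t': 12.9, 'p': array([ 538.7, -129.3,   27.5]), 'jaw': np.float64(-13.31), 'F': array([ 0.5,  0.2, -1.4]), 'w': 69.9})
```

View pics/scene9.png

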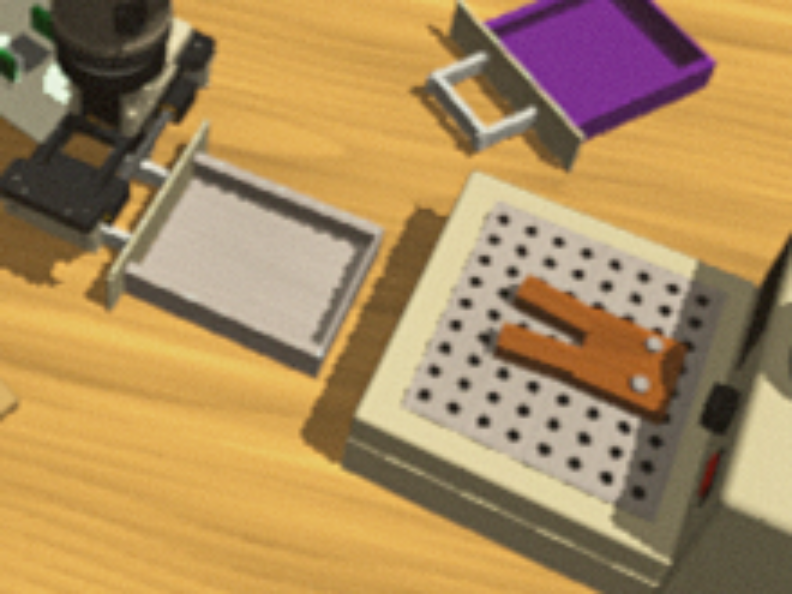

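View pics/side9.png

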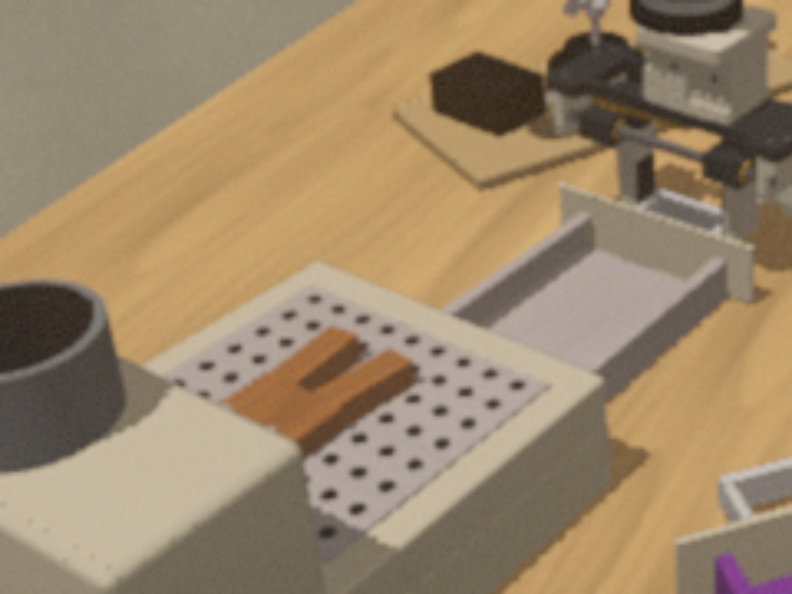

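The tray is squared to the mouth. Advancing until the nose is 20 mm inside while watching the force.

Call:
apply_moves(
  rows=[
    [[-1.5,0,0],0,6.0],
    [[-3,0,0],0,6.0],
    [[-4.3,0,0],0,6.0],
    [[-5.3,0,0],0,6.0],
    [[-6,0,0],0,6.0],
  ],
)

```text
time: 13.62
tool_pos: [553.0, -70.5, 27.4]
tcp_rot: [-1.558, -0.007, -1.803]
contact_force: [0.1, -4.0, 1.0]
grip_width: 69.6
```

```bash
python3 tgt.py -50 0 0 -119 0 27.4; python3 - <<'E'
from h import *
for n,c,f in(('scene',(230,180,450,345),3.6),):
    im=vision.capture(n)[c[1]:c[3],c[0]:c[2],::-1]; cv2.imwrite(f'pics/{n}10.png',cv2.resize(im,None,fx=f,fy=f))
im=vision.capture('wrist'); cv2.imwrite('pics/w10.png',cv2.resize(im[:,:,::-1],None,fx=1.5,fy=1.5))
E
```

```text
(array([-0.544, -0.004, -0.055]), np.float64(-0.0005), {'t': 13.625, 'p': array([553. , -70.5,  27.4]), 'jaw': np.float64(-13.33), 'F': array([ 0.1, -4. ,  1. ]), 'w': 69.6})
```

View pics/scene10.png

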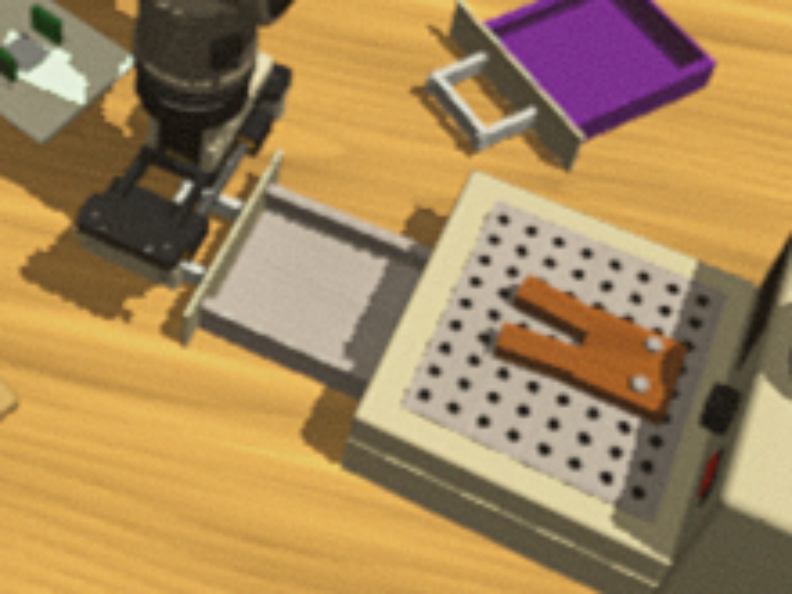

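View pics/w10.png

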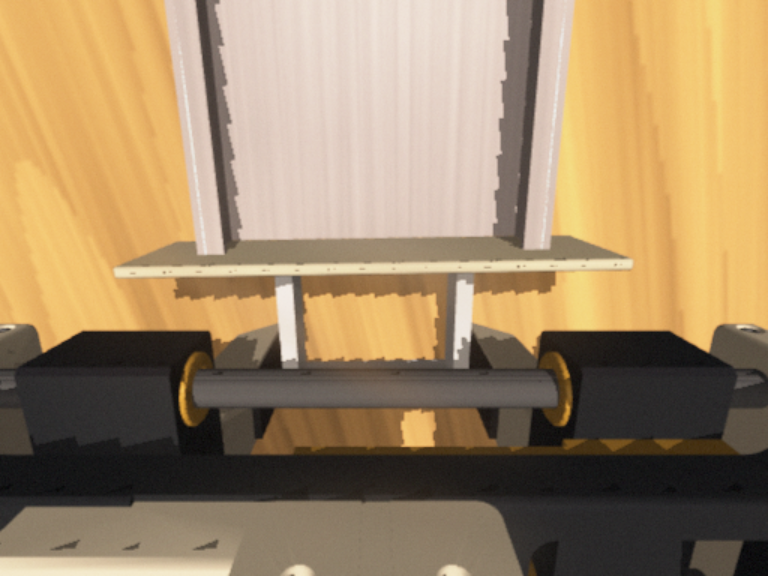

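The nose is entering the mouth with only sliding friction, about 4 N. Continuing.

Call:
apply_moves(
  rows=[
    [[-1,0,-0.05],0,6.0],
    [[-2,0,-0.05],0,6.0],
    [[-3,0,-0.05],0,6.0],
    [[-4,0,-0.05],0,6.0],
  ],
)

```text
time: 14.22
tool_pos: [562.2, -30.5, 27.4]
tcp_rot: [-1.557, -0.006, -1.804]
contact_force: [1.7, -4.9, 2.4]
grip_width: 69.9
```

```bash
python3 tgt.py 0 0 0 -119 0 27.4
```

```text
(array([-1.44 , -0.006, -0.035]), np.float64(-0.0008), {'t': 14.225, 'p': array([562.2, -30.5,  27.4]), 'jaw': np.float64(-13.35), 'F': array([ 1.7, -4.9,  2.4]), 'w': 69.9})
```

Call:
apply_moves(
  rows=[
    [[-1,0,0],0,6.0],
    [[-2,0,0],0,6.0],
    [[-3,0,0],0,6.0],
    [[-4,0,0],0,6.0],
  ],
)

```text
time: 14.72
tool_pos: [571.7, 8.8, 27.4]
tcp_rot: [-1.557, -0.006, -1.804]
contact_force: [1.7, -5.1, 3.7]
grip_width: 70.1
```

```bash
python3 tgt.py 75 0 0 -119 0 27.4; python3 - <<'E'
from h import *
for n,c,f in(('scene',(230,180,450,345),3.6),):
    im=vision.capture(n)[c[1]:c[3],c[0]:c[2],::-1]; cv2.imwrite(f'pics/{n}11.png',cv2.resize(im,None,fx=f,fy=f))
im=vision.capture('wrist'); cv2.imwrite('pics/w11.png',cv2.resize(im[:,:,::-1],None,fx=1.5,fy=1.5))
E
```

```text
(array([-4.899, -0.029, -0.051]), np.float64(-0.0005), {'t': 14.725, 'p': array([571.7,   8.8,  27.4]), 'jaw': np.float64(-13.33), 'F': array([ 1.7, -5.1,  3.7]), 'w': 70.1})
```

View pics/scene11.png

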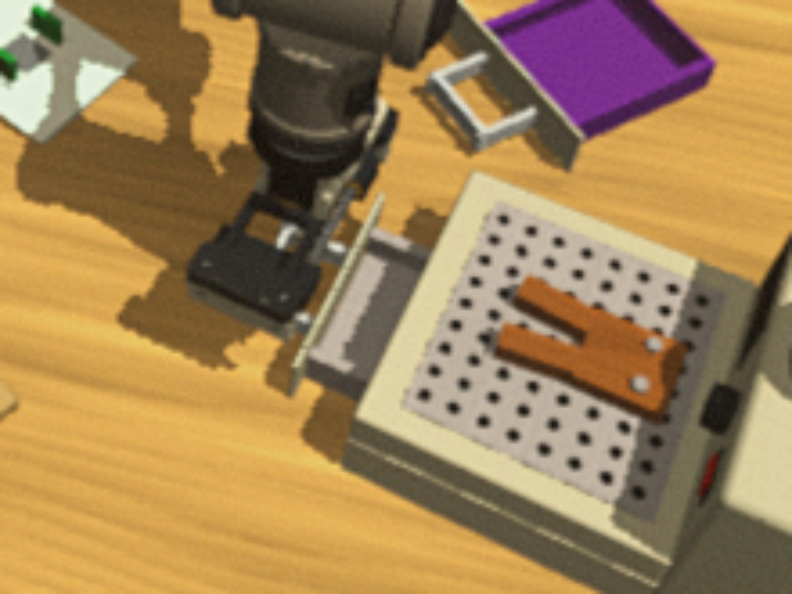

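View pics/w11.png

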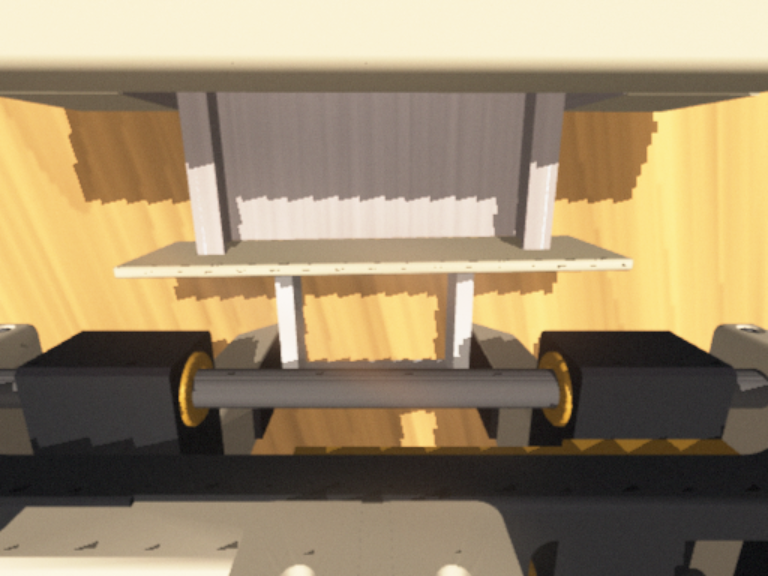

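It runs parallel, with 49 mm left. Advancing 44 mm, then small steps.

Call:
apply_moves(
  rows=[
    [[-1,0,0],0,6.0],
    [[-2,0,0],0,6.0],
    [[-3,0,0],0,6.0],
    [[-3.9,0,0],0,6.0],
    [[-4.4,0,0],0,6.0],
  ],
)

```text
time: 15.45
tool_pos: [582.1, 52.6, 27.4]
tcp_rot: [-1.556, -0.006, -1.803]
contact_force: [1.7, -5.7, 5.2]
grip_width: 69.9
```

Call:
apply_moves(
  rows=[
    [[-0.15,0,0],0,6.0],
    [[-0.3,0,0],0,6.0],
    [[-0.3,0,0],0,6.0],
  ],
)

```text
time: 15.82
tool_pos: [582.7, 55.3, 27.4]
tcp_rot: [-1.557, -0.006, -1.803]
contact_force: [1.2, -4.5, 2.8]
grip_width: 69.9
```

```bash
python3 tgt.py 75 0 0 -119 0 27.4; python3 - <<'E'
from h import *
im=vision.capture('wrist'); cv2.imwrite('pics/w12.png',cv2.resize(im[:,:,::-1],None,fx=1.5,fy=1.5))
E
```

```text
(array([-0.117,  0.003, -0.055]), np.float64(0.0), {'t': 15.825, 'p': array([582.7,  55.3,  27.4]), 'jaw': np.float64(-13.3), 'F': array([ 1.2, -4.5,  2.8]), 'w': 69.9})
```

View pics/w12.png

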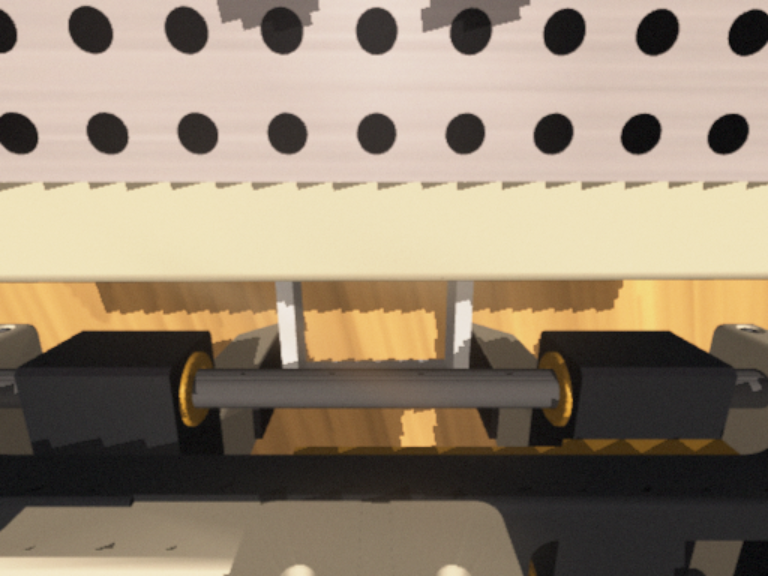

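The panel is now just under the hood edge, with about 1 mm to go. Creeping in until the force rises.

Call:
apply_moves(
  rows=[
    [[-0.1,0,0],0,6.0],
    [[-0.1,0,0],0,6.0],
  ],
)

```text
time: 16.12
tool_pos: [582.8, 55.6, 27.5]
tcp_rot: [-1.557, -0.007, -1.803]
contact_force: [0.9, -6.4, 3.9]
grip_width: 69.9
```

Call:
apply_moves(
  rows=[
    [[-0.1,0,0],0,6.0],
    [[-0.1,0,0],0,6.0],
  ],
)

```text
time: 16.38
tool_pos: [582.8, 55.7, 27.5]
tcp_rot: [-1.557, -0.008, -1.804]
contact_force: [0.2, -8.4, 4.1]
grip_width: 69.8
```

Call:
apply_moves(
  rows=[
    [[-0.1,0,0],0,6.0],
    [[-0.1,0,0],0,6.0],
  ],
)

```text
time: 16.62
tool_pos: [582.8, 55.8, 27.5]
tcp_rot: [-1.558, -0.009, -1.804]
contact_force: [0.4, -8.1, 4.3]
grip_width: 69.7
```

Call:
apply_moves(
  rows=[
    [[-0.15,0,0],0,6.0],
    [[-0.3,0,0],0,6.0],
    [[-0.3,0,0],0,6.0],
  ],
)

```text
time: 17.0
tool_pos: [582.6, 57.0, 27.4]
tcp_rot: [-1.559, -0.012, -1.806]
contact_force: [-2.1, -11.9, 6.2]
grip_width: 70.0
```

```bash
python3 tgt.py 75 0 0 -119 0 27.4; python3 - <<'E'
from h import *
im=vision.capture('side'); c=(60,170,260,320); cv2.imwrite('pics/s13.png',cv2.resize(im[c[1]:c[3],c[0]:c[2],::-1],None,fx=4,fy=4,interpolation=cv2.INTER_CUBIC))
im=vision.capture('scene'); c=(260,190,420,310); cv2.imwrite('pics/c13.png',cv2.resize(im[c[1]:c[3],c[0]:c[2],::-1],None,fx=5,fy=5,interpolation=cv2.INTER_CUBIC))
E
```

```text
(array([ 0.044, -0.004, -0.001]), np.float64(-0.0025), {'t': 17.0, 'p': array([582.6,  57. ,  27.4]), 'jaw': np.float64(-13.45), 'F': array([ -2.1, -11.9,   6.2]), 'w': 70.0})
```

View pics/s13.png

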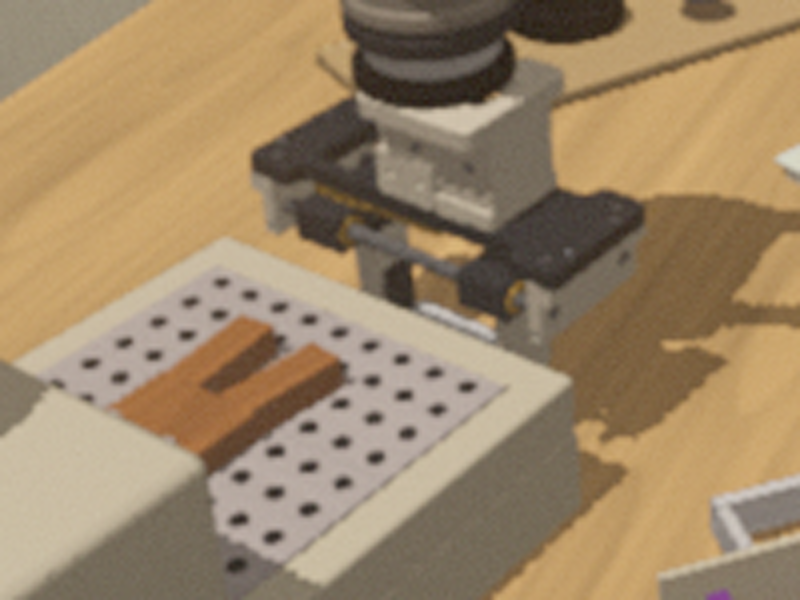

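View pics/c13.png

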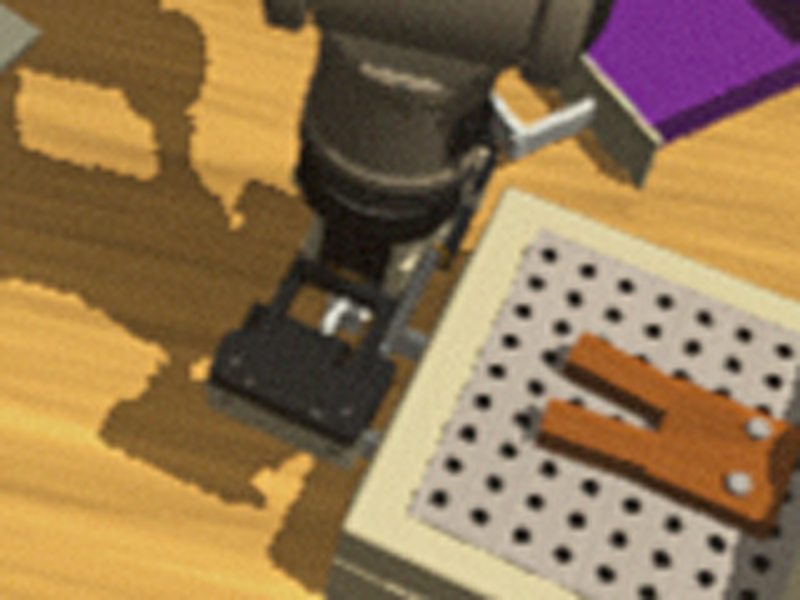

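Call:
apply_moves(
  rows=[
    [[-0.15,0,0],0,6.0],
    [[-0.3,0,0],0,6.0],
    [[-0.3,0,0],0,6.0],
  ],
)

```text
time: 17.48
tool_pos: [582.6, 57.3, 27.4]
tcp_rot: [-1.56, -0.016, -1.806]
contact_force: [-2.4, -15.5, 5.4]
grip_width: 69.4
```

```bash
python3 tgt.py 75 0 0 -119 0 27.4; python3 - <<'E'
from h import *
im=vision.capture('wrist'); cv2.imwrite('pics/w14.png',cv2.resize(im[:,:,::-1],None,fx=1.5,fy=1.5))
E
```

```text
(array([ 0.069, -0.003,  0.005]), np.float64(-0.0029), {'t': 17.475, 'p': array([582.6,  57.3,  27.4]), 'jaw': np.float64(-13.47), 'F': array([ -2.4, -15.5,   5.4]), 'w': 69.4})
```

View pics/w14.png

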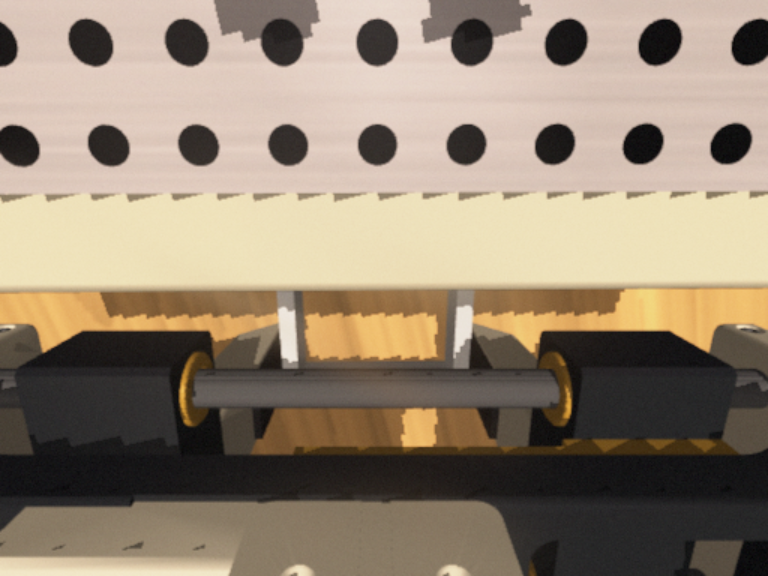

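It's firmly against a stop: a 3 mm command gives 0.3 mm of travel at 15 N. I'll relieve the push, release and look from behind.

Call:
apply_moves(
  rows=[
    [[0,0,0],0,6.0],
    [[0,0,0],0,9.18],
    [[0,0,0],0,9.18],
    [[0,0,0],0,9.18],
    [[0,0,0],0,9.18],
  ],
)

```text
time: 18.15
tool_pos: [582.4, 57.5, 27.2]
tcp_rot: [-1.561, -0.015, -1.806]
contact_force: [0.1, -0.6, 0.3]
grip_width: 91.7
```

Call:
apply_moves(
  rows=[
    [[0,-1.5,0],0,9.18],
    [[0,-4.5,0],0,9.18],
    [[2.5,-9.5,0],0,9.18],
    [[5.5,-14.5,0],0,9.18],
    [[9,-19,0],0,9.18],
  ],
)

```text
time: 18.77
tool_pos: [560.1, -27.2, 221.7]
tcp_rot: [-1.558, -0.015, -1.805]
contact_force: [0.4, -0.2, 0.0]
grip_width: 91.5
```

Call:
apply_moves(
  rows=[
    [[0,0,0],0,9.18],
    [[0,0,0],0,9.18],
  ],
)

```text
time: 19.02
tool_pos: [559.8, -27.0, 222.2]
tcp_rot: [-1.558, -0.015, -1.805]
contact_force: [-0.3, 0.2, -0.4]
grip_width: 91.7
```

```bash
python3 - <<'E'
from ov import *
import pickle
from g import goto
print(goto(560,-37,230,-13.3))
q=[592.6,99.4,np.radians(76.7)]; t=[q[0]+75*np.cos(q[2]),q[1]+75*np.sin(q[2]),q[2]]
ci=vision.camera_info('wrist'); im=vision.capture('wrist')[:,:,::-1].copy(); pickle.dump(ci,open('w15.pkl','wb')); cv2.imwrite('pics/w15.png',im)
TR=box(-79,-75,-80,80,46,46)+box(-132,-126,-35,35,30,30)
draw('wrist',im,[],(60,0,440,240),2.0,'pics/w15a.png',ci)
draw('wrist',im,[(t,TR,(255,0,255)),(q,box(0,200,-110,110,74,74)+[((0,110,0),(0,71,0)),((0,-71,0),(0,-110,0))],(0,0,255))],(120,0,380,190),3,'pics/w15b.png',ci)
for n,c in(('scene',(230,180,430,330)),('side',(60,170,260,320))):
    im=vision.capture(n); cv2.imwrite(f'pics/{n}15.png',cv2.resize(im[c[1]:c[3],c[0]:c[2],::-1],None,fx=4,fy=4,interpolation=cv2.INTER_CUBIC))
E
```

```text
(array([ 0.98 , -0.767,  0.257]), np.float64(-0.0021), {'t': 19.025, 'p': array([559.8, -27. , 222.2]), 'jaw': np.float64(-13.42), 'F': array([-0.3,  0.2, -0.4]), 'w': 91.7})
```

View pics/w15a.png

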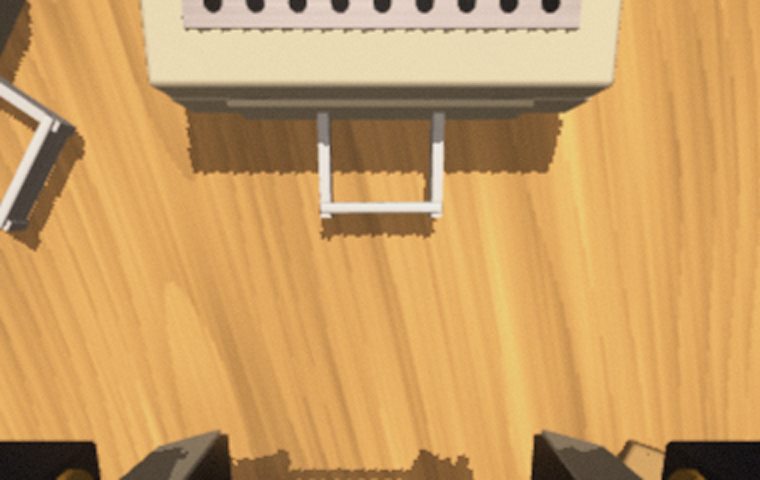

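View pics/w15b.png

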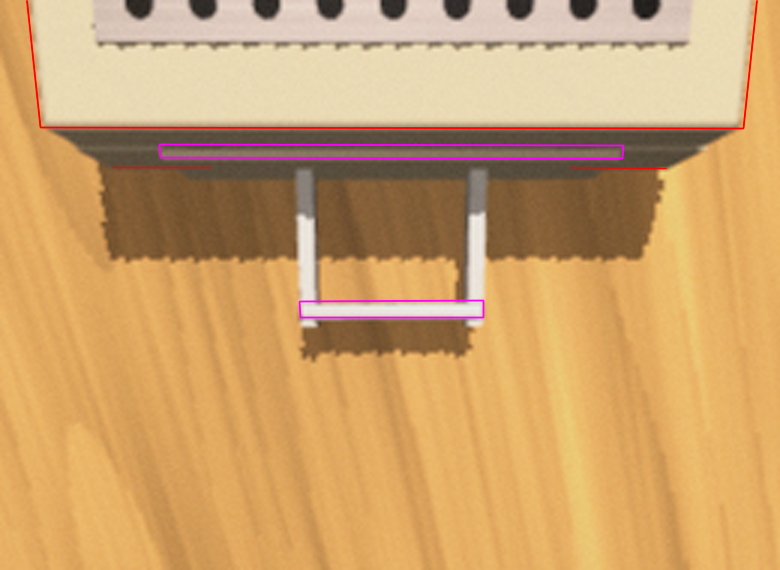

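View pics/scene15.png

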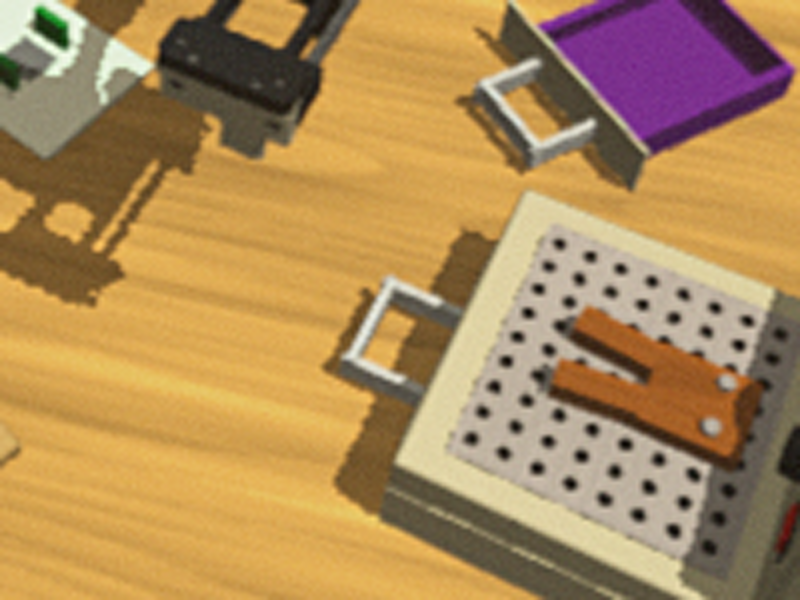

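View pics/side15.png

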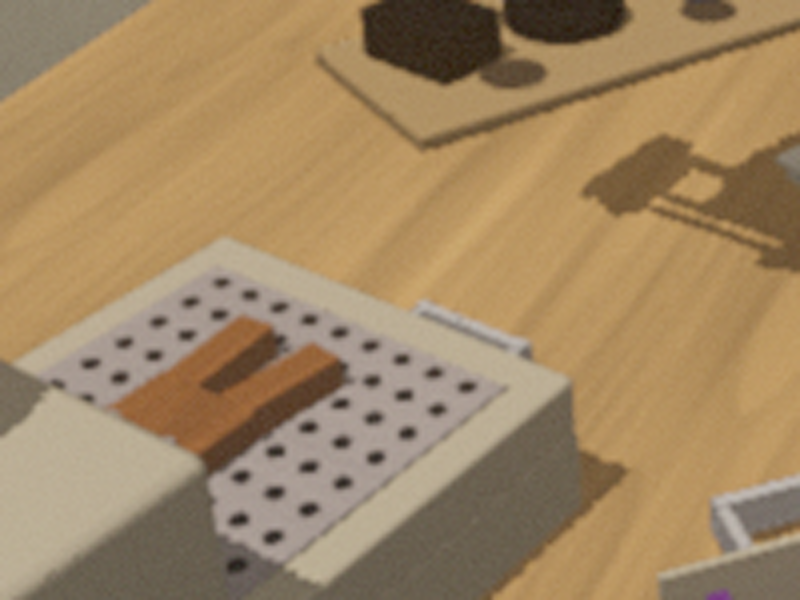

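```bash
python3 - <<'E'
import cv2,numpy as np
im=cv2.imread('pics/w15.png')
a=cv2.resize(im[38:64,150:250],None,fx=8,fy=8,interpolation=cv2.INTER_NEAREST);b=cv2.resize(im[38:64,240:340],None,fx=8,fy=8,interpolation=cv2.INTER_NEAREST)
cv2.imwrite('pics/w15z.png',np.clip(np.vstack([a,b])*1.6,0,255).astype(np.uint8))
E
```

```text
(no output)
```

View pics/w15z.png

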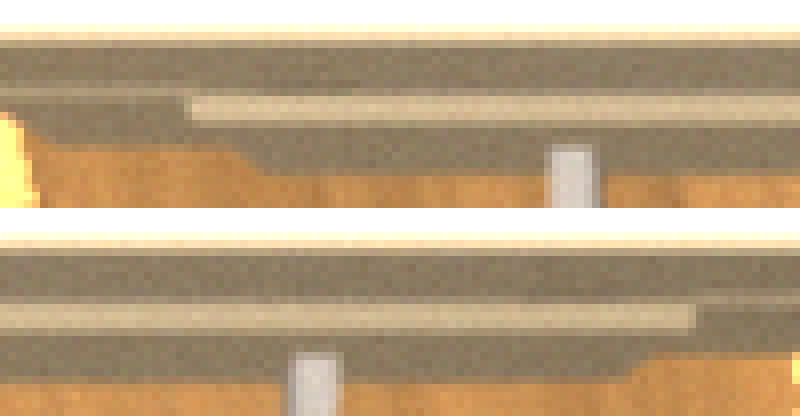

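The panel lies on the face along its full width, parallel at both ends, with no visible gap at about 1 mm per pixel. To be certain it is seated, I'll give the pull bar a centred push with closed fingers.

```bash
python3 tgt.py 75 0 0 -160 0 90;python3 tgt.py 75 0 0 -160 0 26
```

```text
(array([-4.696, 12.97 ,  0.197]), np.float64(-0.0007), {'t': 19.175, 'p': array([559.5, -26.3, 220.4]), 'jaw': np.float64(-13.34), 'F': array([-0.5,  0.6,  0.2]), 'w': 91.8})
(array([-4.793, 19.369,  0.136]), np.float64(-0.0007), {'t': 19.175, 'p': array([559.5, -26.3, 220.4]), 'jaw': np.float64(-13.34), 'F': array([-0.5,  0.6,  0.2]), 'w': 91.8})
```

Call:
apply_moves(
  rows=[
    [[-1.5,4,0],0,0],
    [[-3,8,0.1],0,0],
    [[-4.7,13,0.2],0,0],
    [[-4.7,13,0.2],0,0],
    [[-4.7,13,0.2],0,0],
  ],
)

```text
time: 19.8
tool_pos: [573.6, 16.7, 90.5]
tcp_rot: [-1.561, -0.015, -1.803]
contact_force: [0.2, 0.2, 1.1]
grip_width: 46.9
```

Call:
apply_moves(
  rows=[
    [[0,2,0],0,0],
    [[0,4,0],0,0],
    [[0,6.2,0],0,0],
    [[0,6.2,0],0,0],
  ],
)

```text
time: 20.3
tool_pos: [574.3, 15.1, 29.3]
tcp_rot: [-1.56, -0.015, -1.804]
contact_force: [-0.0, 0.3, 0.7]
grip_width: 6.4
```

```bash
python3 tgt.py 75 0 0 -142 0 26;python3 - <<'E'
from h import *
im=vision.capture('wrist'); cv2.imwrite('pics/w16.png',cv2.resize(im[:,:,::-1],None,fx=1.5,fy=1.5))
E
```

```text
(array([-1.93 ,  0.301, -0.158]), np.float64(-0.0005), {'t': 20.3, 'p': array([574.3,  15.1,  29.3]), 'jaw': np.float64(-13.33), 'F': array([-0. ,  0.3,  0.7]), 'w': 6.4})
```

View pics/w16.png

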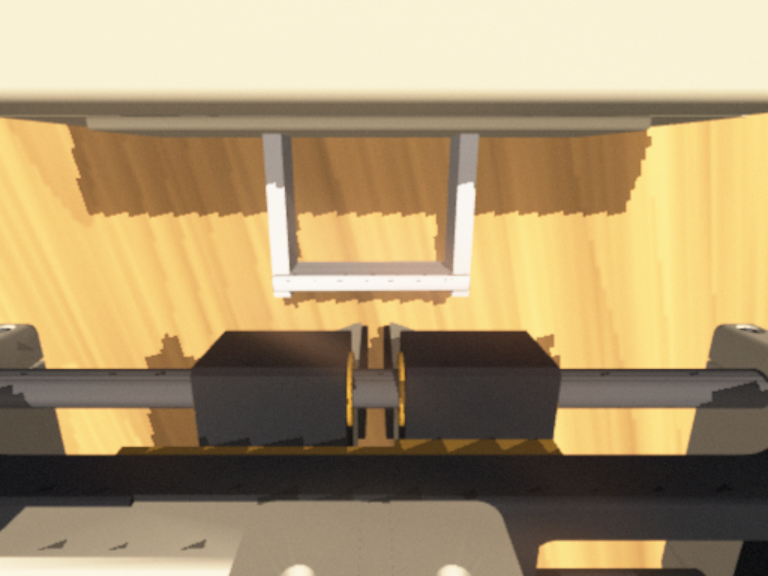

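In the close view the panel top, at row ~122 in columns 88 to 650, lies against the face. Making the gentle confirming push.

Call:
apply_moves(
  rows=[
    [[-0.5,0.3,-0.15],0,0],
    [[-1.0,0.3,-0.15],0,0],
    [[-1.4,0.3,-0.15],0,0],
    [[-1.5,0.3,-0.15],0,0],
  ],
)

```text
time: 20.85
tool_pos: [577.0, 30.5, 27.1]
tcp_rot: [-1.558, -0.015, -1.803]
contact_force: [0.0, -0.0, 0.0]
grip_width: 0.6
```

Call:
apply_moves(
  rows=[
    [[-0.2,0,0],0,0],
    [[-0.3,0,0],0,0],
    [[-0.3,0,0],0,0],
  ],
)

```text
time: 21.22
tool_pos: [577.4, 32.3, 27.0]
tcp_rot: [-1.559, -0.017, -1.803]
contact_force: [-1.2, -5.7, 1.5]
grip_width: 0.4
```

Call:
apply_moves(
  rows=[
    [[-0.2,0,0],0,0],
    [[-0.3,0,0],0,0],
    [[-0.3,0,0],0,0],
  ],
)

```text
time: 21.6
tool_pos: [577.4, 32.4, 27.0]
tcp_rot: [-1.56, -0.021, -1.802]
contact_force: [-3.9, -13.2, 3.8]
grip_width: 0.1
```

Call:
apply_moves(
  rows=[
    [[-0.3,0,0],0,0],
    [[-0.5,0,0],0,0],
    [[-0.5,0,0],0,0],
  ],
)

```text
time: 21.98
tool_pos: [577.5, 32.5, 27.1]
tcp_rot: [-1.562, -0.028, -1.802]
contact_force: [-5.0, -22.7, 3.9]
grip_width: 0.3
```

Call:
apply_moves(
  rows=[
    [[1,0,0],0,0],
    [[3,0,0],0,0],
    [[4,-4,0],0,0],
    [[5,-9,0],0,0],
    [[6,-13,0],0,0],
  ],
)

```text
time: 22.6
tool_pos: [563.4, -22.9, 160.6]
tcp_rot: [-1.56, -0.027, -1.802]
contact_force: [-0.0, -0.9, -0.9]
grip_width: 0.4
```

Call:
apply_moves(
  rows=[
    [[0,-4,0],0,4],
    [[0,-7,0],0,4],
    [[0,-7,0],0,4],
  ],
)

```text
time: 22.98
tool_pos: [564.1, -21.4, 233.0]
tcp_rot: [-1.555, -0.027, -1.802]
contact_force: [0.8, 0.6, -0.5]
grip_width: 25.7
```

```bash
python3 - <<'E'
from h import *
from g import goto
print(goto(560,-27,222,-13.3))
im=vision.capture('wrist')[:,:,::-1]; cv2.imwrite('pics/w17.png',cv2.resize(im,None,fx=1.5,fy=1.5))
for n in('scene','side'):
    cv2.imwrite(f'pics/{n}17.png',cv2.resize(vision.capture(n)[:,:,::-1],None,fx=1.5,fy=1.5,interpolation=cv2.INTER_CUBIC))
E
```

```text
(array([ 0.609,  1.116, -0.284]), np.float64(0.001), {'t': 22.975, 'p': array([564.1, -21.4, 233. ]), 'jaw': np.float64(-13.24), 'F': array([ 0.8,  0.6, -0.5]), 'w': 25.7})
```

View pics/w17.png

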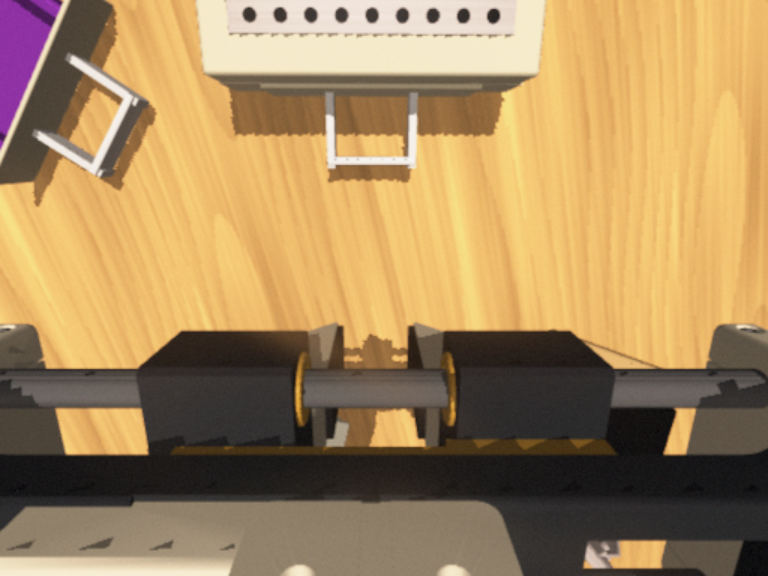

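View pics/scene17.png

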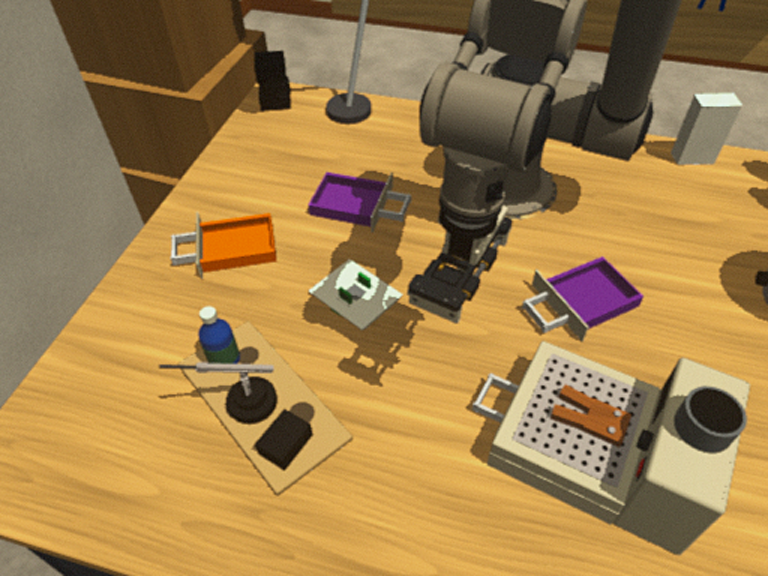

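View pics/side17.png

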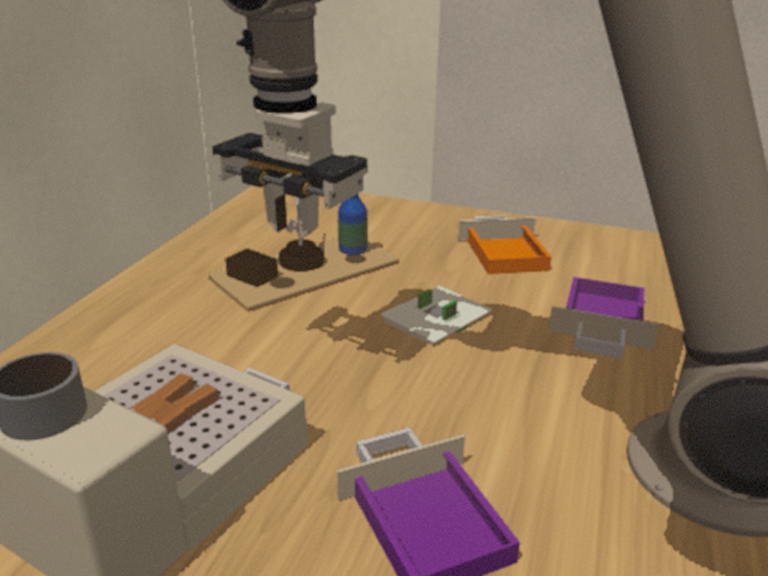

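The 23 N push did not move the tray, so it is seated. The last pictures show the lid flat with its tabs up at scene (355,290), the panel flush, the board's things where they were, and the gripper clear. Handing in.

```bash
python3 - <<'E'
from plant import order
print(order.close_job())
E
```

```text
the job is handed in; nothing more can be done
None
```

The job is handed in at about 23 s of the 64 s allowed, and my last checks all came out well.

- **Lid:** I pinched both green tabs fully (fingers at 44.7 mm). It lifted off with the tray staying on the bench. I lowered it until the bench carried it (7 N upward), about (416,-234), then let go. It lies flat, tabs up.
- **Tray:** I gripped the pull, squared the tray to the mouth and slid it in with 4–6 N of friction. A final push on the pull bar, up to 23 N, moved it only about 0.2 mm, so it is against the stop. In the wrist picture its front panel lies on the face of the box along its whole width, with no gap visible at about 1 mm per pixel.
- **Soldering board:** The flux bottle, third hand and charcoal look unmoved in the last pictures. I judged this by eye and did not measure it.
- **Disagreement:** My first estimate of the box position, from the fixed cameras, was a few mm off. I corrected it with the wrist camera before inserting the tray. By that corrected estimate the tray stopped within about 1 mm of home, which is within the calibration's accuracy.

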